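# Clamp a transformer core and torque the lock handle

### The job

Clamp the loose transformer core: slide the clamp's moving jaw up until the core is held square between the jaw and the sprung jaw at the other end, with the sprung jaw pushed back a few millimetres but not forced to its stop. Then turn the lock's inclined T-handle clockwise until its torque limiter slips (the handle keeps turning while the pointer collar under it stands still), stop within an eighth of a turn of slipping, and let go. Leave the meter, the spare coil and the U-shaped core alone.

Things in the scene. Friction and masses are not known exactly. Their poses are not given: they have to be found in the camera images.
- clamp: Grey steel core clamp bolted to the bench. Base plate 120 (x) x 375 (y, from -210 to +165) x 20 mm high; origin on the bench, z up. Along its y axis: head with the lock at y = -170 (block 64 x 60 mm, up to 74 mm high, with an inclined 62 mm boss whose tilted top face is centred 85 mm above the bench), moving jaw, core, sprung jaw (pressed face at y = +111 at rest), fixed end post at y = +150 (26 mm thick, 100 mm high). Its -x side faces the robot, roughly.
- jaw (a joint): Travel (m) of the moving jaw along the clamp's +y, 0 to 0.100; its face lies at clamp y = -0.045 + this value. It slides stiffly (about 6 N) and stays where it is left. Starts at 0 to 0.015. With the core between, the core touches the sprung jaw when this reads about 0.072.
- jaw_grip (a point): Grip point of the moving jaw, on its upright black tab: tab 16 mm thick along the clamp's y, 40 mm wide along x, reaching from 87 to 135 mm above the bench, on top of the aluminium jaw block (64 x 24 x 66 mm, top at 87 mm). This point lies at the tab's centre, 115 mm above the bench and 12 mm behind (to -y of) the jaw's pressing face. Axes as the clamp's.
- jaw_face (a point): Centre of the moving jaw's pressing face, 55 mm above the bench; the face is square to the clamp's y. Axes as the clamp's.
- anvil (a joint): How far (m) the sprung jaw is pushed back along the clamp's +y: 0 at rest, hard stop at 0.012. The spring starts at 2 N and adds 0.5 N per mm. Good values are about 0.001 to 0.0095.
- anvil_face (a point): Centre of the sprung jaw's pressing face (64 mm wide, 21 to 87 mm above the bench), 55 mm above the bench. Axes as the clamp's.
- core_center (a point): Centre (half-way up) of the loose transformer core: dark laminated steel block 84 mm (y, along the clamp) x 40 mm (x) x 70 mm high with a copper winding bulging to 66 mm in x, about 0.7 kg, standing on the clamp's base plate (20 mm above the bench). Its own y axis runs along its 84 mm length; it starts up to 6 degrees out of square, 6 to 65 mm from either jaw.
- handle_grip (a point): Centre of the T-handle's black cross-bar, which is 80 mm long (this frame's x), 16 mm thick (y) and 22 mm along the turning axis (z). z is the turning axis, pointing up out of the lock and leaning 35 degrees from vertical towards the clamp's -x; the bar turns about this point. Under the bar is a 14 mm stem, 28 mm long, then a 38 mm collar 12 mm high. The point is about 127 mm above the bench.
- lock (a joint): Angle (rad) of the lock screw with its pointer collar: grows clockwise seen from above the handle, 0 (loose) to 1.10 (tight, where it stops dead). Starts at 0 to 0.45 and turns easily (0.05 N m). At 0.75 the bar, while it has not slipped, lies in the clamp's fore-and-aft (x) plane.
- lock_pointer (a point): Tip of the small steel pointer on the collar, 34 mm from the turning axis. Until the limiter slips it lies under one arm of the bar, the one away from the robot; it ends against a steel pin.
- clutch (a joint): Angle (rad) by which the handle has slipped clockwise past the collar in the torque limiter: 0 at the start; it grows only when the limiter slips, at 0.18 N m (the handle then turns on against that steady drag). Wanted: at least 0.10, never over 0.85.
- meter: Bystander: flat black analogue meter 100 x 150 x 40 mm (58 mm at its knob) lying beyond the clamp; origin at its underside.
- spare_coil: Bystander: square white bobbin with copper winding, 66 x 66 x 62 mm, beyond the clamp; origin at its underside.
- u_core: Bystander: loose dark U-shaped steel core 120 x 104 x 34 mm beside the clamp's sprung end; origin at the underside of its back limb.

How it is judged:
By the outcome, as a careful person would: the job done as asked, in the order asked, and still so for the second after the job is handed in, with the robot touching nothing.
It also fails if it takes over 58 s, if anything falls off the work surface, if the arm or the gripper's body presses on something with over 40 N, if the wrist force passes 120 N, or if a joint passes its speed limit or range.

### The arm

A 6-joint arm with a two-finger parallel gripper is mounted at the origin on the work surface. World frame = base frame: x ahead of the robot, y to its left, z up, the work surface at z = 0. Lengths are in mm, angles in rad, forces in N, time in s.
With the tool pointing down it reaches from about 250 to 850 mm from the base axis. Payload 12.5 kg.
Tool frame: the origin (TCP) lies at the very end of the fingers, on their centre line; the grasp point (between the pads) lies 19 mm behind it (robot.hold_point_z is the distance from the TCP to the grasp point, in mm); x points along the fingers, z is the direction in which the jaws open and shut, and the axes are right-handed (so a half turn about x gives the same grasp; the last joint's range is limited). The gripper opens to 93 mm and grips with 3 to 60 N. Pads are 15 mm wide; open, the fingers measure 128 mm over their backs; the gripper's body (75 mm by 188 mm) begins 65 mm behind the grasp point.
Start: joints at [1.247, 0.351, 1.652, -0, 1.139, -0.085], TCP at [130.064, 534.385, 195.533] pointing down, gripper open.
Joint ranges: [-2.75, 2.75], [-0.79, 2.1], [0.01, 2.65], [-1.57, 4.71], [0.07, 3.14], [-2.87, 2.87]. Speed limits (rad/s): [2.22, 2.22, 2.79, 3.14, 3.14, 3.14].

### API

Orientations are given as a rotation vector (axis times angle).
In Python, from cell import sensors, eyes, workorder, spotter, robot gives the robot as it stands.
- The arm moves only by the shell command python3 -m handwheel 'ROWS' [FORCE]. ROWS is JSON, a list of rows, each an object with "translation": the shift along the tool's x, y, z each as a share of 80 cm, from -1 to 1, a list of three; "dr": the turn, a rotation vector about the tool's x, y, z each as a share of 90 degrees, from -1 to 1, a list of three; "claw": the gripper command: -1 is fully open, 1 is shut, values between are in proportion. A call has 1 to 5 rows; each row shifts and turns the pose as measured when the row begins, along the tool's axes as they then stand; what a row does not reach is not made up. A row lasts 1/12 s, in which the tool goes at most 41.7 mm and 7.16 degrees, less where a joint would pass 70% of its speed; a pose out of reach is approached as far as the arm can. A call with a number of a shift or a turn outside -1 to 1 is refused whole. A call with a gripper value outside its range is refused whole. The fingers move at their own pace and stop on an object; FORCE is the grip in N (left out, the last holds). Time passes only in rows, so rows that do not move let the fingers close. It gives the time, the measured TCP pose, the force and the opening at its end, in the units of the state.
- sensors.get_obs(): the state, without advancing time (a new reading comes with each control period).
- eyes.capture(name): name is "scene" or "top"; returns (picture, depth): 384x512x3 uint8, red, green, blue; 384x512 float32, mm along the optical axis (not along the pixel's ray), 0 where there is no reading.
- eyes.camera_info(name): a dict with "camera_matrix" (3x3 intrinsics, pixels), "D" ([k1, k2, p1, p2, k3] as OpenCV has them; the pictures are not rectified), "T" (4x4, takes a point from camera to world coordinates). Camera axes: x right, y down, z forward; pixel columns grow to the right and rows downward; lengths in mm; the calibration is good to about 2 mm. A picture is of the moment at which its call begins. camera_info takes no time and is no camera call.
- workorder.close_job(): hands the job in, once; it reports no verdict.
Trained networks look in the newest picture that a camera, given by its name, has taken for a name from the list of things; names that differ only in an ending like _2 or _b are one class to them, and where a whole thing is asked for, a point or a joint stands for the part that bears it (a point fixed in the world has none). Each returns a list of dicts, best first, with "confidence" (0 to 1); they miss things now and then, are a little off and sometimes report something else, mostly with a low value. They report only what shows in the picture. A call takes as long as a camera call.
- spotter.look_for(camera, name): "point" ([row, column] in pixels, amid what is visible of it).
- spotter.masks_of(camera, name): "pixels" (384x512 bool, what is visible of it) and "point" ([row, column] in pixels, amid what is visible of it).
The state is a dict: "time_s": time; "q": joint angles; "qvel": joint speeds; "tau": joint torques, N m; "ee_pos": TCP position; "eef_rot": TCP orientation; "ft_force": force on the tool from outside, world axes, zero at the start; "moment": the same for the moment, N m; "finger_gap": finger opening in mm.
Only numpy, scipy, OpenCV 4.12 (cv2) and the standard library are available. Lean on these libraries where they do the work, as an engineer would, in place of code of your own. Each camera call takes 0.05 s, during which the arm holds its last target.

## Working session

There is one attempt and no reset: what is moved stays moved. The work goes in short steps, Python scripts to look and compute and a shell command to move; the robot and the scene stay as the last step left them, time stands still between calls to the robot, and variables do not carry over. Pictures are saved under pics/ and viewed, and the job is handed in when it is done.

```bash
ls; mkdir -p pics
python3 - <<'E'
from cell import sensors, eyes, robot
import cv2,numpy as np
print(sensors.get_obs())
for n in ("scene","top"):
    p,d=eyes.capture(n); cv2.imwrite(f"pics/{n}0.png",cv2.resize(p[:,:,::-1],(800,600),interpolation=cv2.INTER_CUBIC))
    np.savez(f"{n}0.npz",p=p,d=d)
    i=eyes.camera_info(n); print(i)
E
```

```text
pics
{'time_s': 0.0, 'q': array([ 1.24740222e+00,  3.51188102e-01,  1.65243184e+00,  1.95358552e-06,
        1.13908408e+00, -8.45883415e-02]), 'qvel': array([ 0.00218889,  0.00054229,  0.00163639,  0.00061685, -0.00101329,
        0.00164551]), 'tau': array([-1.69455602e-04, -4.97306871e+01, -2.85264301e+01,  6.99197408e-02,
        2.55110330e-02, -9.62153672e-05]), 'ee_pos': array([129.94923693, 534.04871144, 195.0248576 ]), 'eef_rot': array([-1.03214607,  1.31370041,  1.03112939]), 'ft_force': array([-0.13655632,  0.92804583, -0.52653968]), 'moment': array([0.03349423, 0.00022272, 0.02424102]), 'finger_gap': 92.65593397426623}
{'camera_matrix': array([[449.11747194,   0.        , 258.66990148],
       [  0.        , 449.11747194, 185.04084196],
       [  0.        ,   0.        ,   1.        ]]), 'D': array([-0.15122894,  0.        ,  0.        ,  0.        ,  0.        ]), 'T': array([[ 8.72189552e-01,  4.15497266e-01, -2.58161591e-01,
         8.35072623e+02],
       [ 4.89015542e-01, -7.27425459e-01,  4.81368883e-01,
        -3.06097789e+02],
       [ 1.22141415e-02, -5.46089941e-01, -8.37637506e-01,
         8.59233483e+02],
       [ 0.00000000e+00,  0.00000000e+00,  0.00000000e+00,
         1.00000000e+00]])}
{'camera_matrix': array([[448.10323858,   0.        , 253.87682924],
       [  0.        , 448.10323858, 196.0004599 ],
       [  0.        ,   0.        ,   1.        ]]), 'D': array([-0.095541,  0.      ,  0.      ,  0.      ,  0.      ]), 'T': array([[-1.90420097e-02, -9.86334093e-01,  1.63653469e-01,
         4.09331965e+02],
       [-9.99650101e-01,  1.57763060e-02, -2.12316822e-02,
         1.53814464e+02],
       [ 1.83596848e-02, -1.64000501e-01, -9.86289388e-01,
         1.24834559e+03],
       [ 0.00000000e+00,  0.00000000e+00,  0.00000000e+00,
         1.00000000e+00]])}
```

View pics/scene0.png

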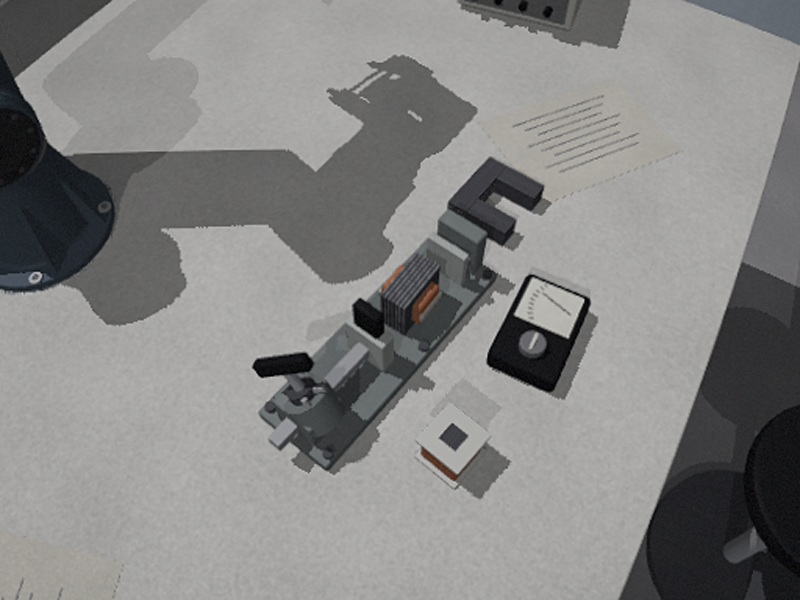

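View pics/top0.png

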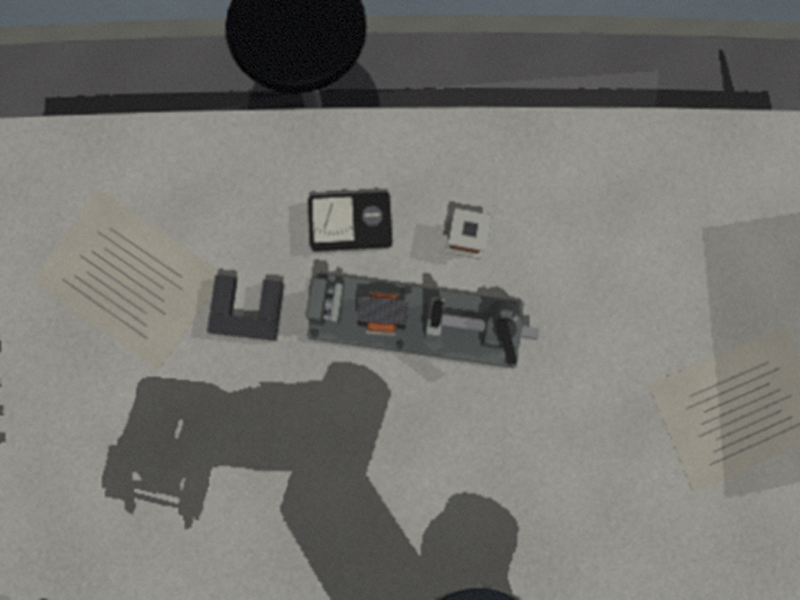

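The scene view shows the clamp running from the head (300,400) to the end post (465,240), with the core at (410,290), the black tab at (368,318) and the T-bar at (283,363). In the top view the head is at (505,325), the tab at (436,313), the core at (382,310) and the post at (318,305). The arm blocks neither view.

```bash
cat > h.py <<'E'
import numpy as np, cv2
from cell import sensors, eyes, spotter, robot
from scipy.spatial.transform import Rotation as R
def cloud(n,d,mask=None):
    i=eyes.camera_info(n); K=i["camera_matrix"]
    m=d>0
    if mask is not None: m&=mask
    r,c=np.nonzero(m)
    u=cv2.undistortPoints(np.stack([c,r],1).astype(float)[:,None],K,np.array(i["D"])).reshape(-1,2)
    z=d[r,c]; P=np.c_[u*z[:,None],z]
    return P@i["T"][:3,:3].T+i["T"][:3,3], r,c
def proj(n,P):
    i=eyes.camera_info(n);T=np.linalg.inv(i["T"])
    return cv2.projectPoints(np.atleast_2d(P).astype(float),cv2.Rodrigues(T[:3,:3])[0],T[:3,3],i["camera_matrix"],np.array(i["D"]))[0].reshape(-1,2)
E
python3 - <<'E'
from h import *
for n in ("scene","top"):
    p,d=eyes.capture(n); S={}
    for t in ("clamp","jaw_grip","core_center","handle_grip","lock_pointer","anvil_face","jaw_face"):
        L=spotter.masks_of(n,t)
        for k in L[:2]:
            P,_,_=cloud(n,d,k["pixels"]); 
            print(n,t,round(k["confidence"],2),np.round(k["point"]),k["pixels"].sum(),np.round(np.median(P,0)) if len(P) else None, np.round(np.percentile(P,[2,98],axis=0)).tolist() if len(P) else None)
        if L: S[t]=L[0]["pixels"]
    np.savez(n+"1.npz",p=p,d=d,**S)
    P,r,c=cloud(n,d); m=abs(P[:,2])<15; print("bench z",np.median(P[m,2]))
E
```

```text
scene clamp 0.79 [229. 231.] 8790 [602.  40.  33.] [[517.0, -97.0, 10.0], [666.0, 262.0, 140.0]]
scene jaw_grip 0.95 [222. 231.] 1480 [583.  51.  61.] [[551.0, -112.0, 21.0], [618.0, 69.0, 135.0]]
scene core_center 0.65 [188. 264.] 1409 [604. 139.  84.] [[569.0, 109.0, 22.0], [632.0, 194.0, 92.0]]
scene handle_grip 0.96 [234. 184.] 559 [545. -51. 130.] [[494.0, -64.0, 1.0], [569.0, -17.0, 155.0]]
scene lock_pointer 0.95 [238. 187.] 767 [553. -52. 118.] [[508.0, -69.0, 74.0], [581.0, -32.0, 154.0]]
scene anvil_face 0.76 [162. 285.] 523 [618. 224.  67.] [[583.0, 219.0, 26.0], [645.0, 235.0, 89.0]]
scene anvil_face 0.6 [126. 315.] 1797 [616. 396.  33.] [[563.0, 330.0, 0.0], [673.0, 457.0, 37.0]]
scene jaw_face 0.88 [224. 231.] 1423 [583.  51.  61.] [[554.0, -113.0, 29.0], [618.0, 69.0, 135.0]]
bench z -0.009626464027405746
top clamp 0.66 [205. 273.] 5177 [578.  76.  22.] [[513.0, -89.0, 5.0], [660.0, 274.0, 138.0]]
top clamp 0.66 [206. 285.] 517 [574.  43.  62.] [[552.0, -111.0, 42.0], [603.0, 80.0, 137.0]]
top jaw_grip 0.84 [208. 286.] 507 [575.  46.  62.] [[551.0, -111.0, 44.0], [609.0, 79.0, 137.0]]
top core_center 0.8 [198. 244.] 722 [591. 155.  88.] [[563.0, 116.0, 37.0], [627.0, 194.0, 95.0]]
top core_center 0.31 [212. 325.] 271 [551. -45. 130.] [[505.0, -66.0, 91.0], [582.0, -31.0, 156.0]]
top handle_grip 0.49 [218. 323.] 189 [536. -45. 137.] [[504.0, -62.0, 71.0], [569.0, -31.0, 157.0]]
top lock_pointer 0.63 [214. 322.] 274 [550. -44. 130.] [[505.0, -64.0, 89.0], [582.0, -31.0, 156.0]]
top lock_pointer 0.35 [222. 324.] 209 [537. -45. 137.] [[504.0, -62.0, 74.0], [569.0, -30.0, 157.0]]
top anvil_face 0.67 [194. 212.] 201 [612. 234.  83.] [[582.0, 223.0, 21.0], [639.0, 251.0, 91.0]]
top jaw_face 0.89 [207. 286.] 606 [575.  45.  61.] [[553.0, -109.0, 18.0], [615.0, 80.0, 137.0]]
top jaw_face 0.63 [214. 322.] 279 [550. -46. 129.] [[504.0, -66.0, 90.0], [582.0, -31.0, 156.0]]
bench z 0.6659400125172397
```

Run:
```python
from h import *
A=[]
for n in ("scene","top"):
    f=np.load(n+"1.npz"); P,r,c=cloud(n,f["d"]); 
    m=(P[:,0]>490)&(P[:,0]<690)&(P[:,1]>-130)&(P[:,1]<285)&(P[:,2]>8); Q=P[m]; 
    b=Q[(Q[:,2]>15)&(Q[:,2]<25)]
    rect=cv2.minAreaRect(b[:,:2].astype(np.float32)); print(n,"plate",len(b),rect)
    for nm,lo,hi in(("post",96,104),("jawtop",84,90)):
        k=Q[(Q[:,2]>lo)&(Q[:,2]<hi)&((Q[:,1]>200) if nm=="post" else True)]
        print(nm,len(k),np.round(k.min(0)),np.round(k.max(0)),cv2.minAreaRect(k[:,:2].astype(np.float32)) if len(k)>3 else "")
    for t,lo in(("jaw_grip",100),("handle_grip",100),("core_center",84)):
        M=f[t]; P,r,c=cloud(n,f["d"],M); 
        k=P[P[:,2]>lo]
        if t=="jaw_grip":k=k[k[:,1]>10]
        if t=="core_center":k=k[(k[:,2]<95)]
        print(t,len(k),np.round(k.mean(0),1),np.round(k.min(0)),np.round(k.max(0)),cv2.minAreaRect(k[:,:2].astype(np.float32)))
```

```text
scene plate 3932 ((591.0911254882812, 92.08319091796875), (375.43560791015625, 122.74497985839844), 80.96980285644531)
post 299 [585. 244.  96.] [654. 279. 103.] ((618.7208862304688, 261.593017578125), (28.204212188720703, 68.5646743774414), 81.50153350830078)
jawtop 947 [545. -83.  84.] [654. 262.  90.] ((593.2772216796875, 91.89458465576172), (355.22869873046875, 69.05443572998047), 81.02450561523438)
jaw_grip 310 [589.4  58.9 124.3] [566.  52. 100.] [607.  73. 137.] ((587.1619873046875, 61.803504943847656), (17.31509017944336, 40.62266540527344), 81.36952209472656)
handle_grip 528 [541.5 -50.3 130.7] [501. -66. 100.] [572. -31. 158.] ((536.9571533203125, -48.322330474853516), (72.02535247802734, 25.196002960205078), 11.191059112548828)
core_center 700 [598.  150.   89.4] [573. 108.  84.] [621. 196.  94.] ((597.646728515625, 152.0410919189453), (85.75684356689453, 41.15071105957031), 84.33260345458984)
top plate 3017 ((589.6952514648438, 94.67811584472656), (375.2799987792969, 117.96370697021484), 80.90499114990234)
post 233 [584. 248.  96.] [650. 282. 104.] ((616.9775390625, 264.7613220214844), (25.950654983520508, 67.73815155029297), 80.1580581665039)
jawtop 417 [546. -81.  84.] [642. 281.  90.] ((590.834228515625, 97.50904083251953), (361.89385986328125, 64.40917205810547), 82.06549835205078)
jaw_grip 105 [582.9  67.2 131.8] [566.  59. 102.] [604.  76. 140.] ((584.8847045898438, 65.98580932617188), (15.890377044677734, 37.098411560058594), 80.73087310791016)
handle_grip 180 [536.3 -44.6 138. ] [504. -61. 114.] [572. -30. 158.] ((537.4271850585938, -46.00038528442383), (72.66450500488281, 19.168123245239258), 18.49466896057129)
core_center 442 [595.2 155.   90.1] [574. 113.  84.] [616. 197.  95.] ((595.533935546875, 155.0487060546875), (83.69695281982422, 37.954925537109375), 84.79743957519531)
```

Run:
```python
import numpy as np,cv2
f=np.load("top1.npz");g=np.load("scene1.npz")
a=cv2.resize(f["p"][155:255,190:350,::-1],(800,500),interpolation=cv2.INTER_CUBIC);cv2.imwrite("pics/topz.png",a)
a=cv2.resize(g["p"][125:305,150:330,::-1],(600,600),interpolation=cv2.INTER_CUBIC);cv2.imwrite("pics/scz.png",a)
```

```text
(no output)
```

View pics/topz.png

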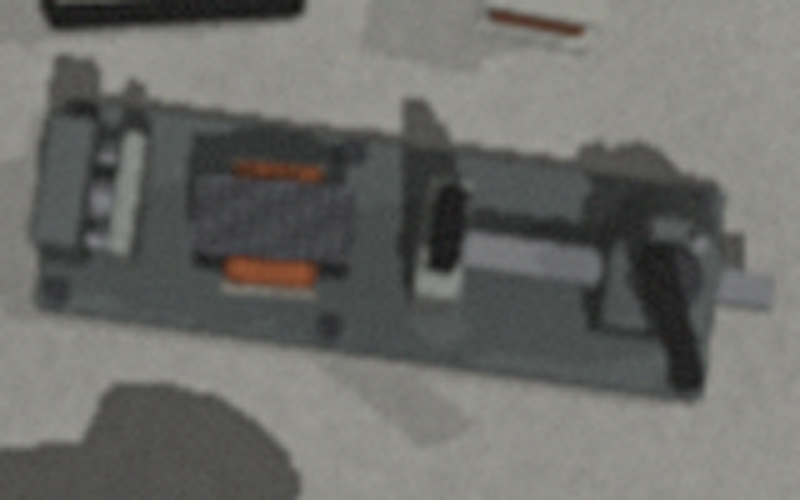

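View pics/scz.png

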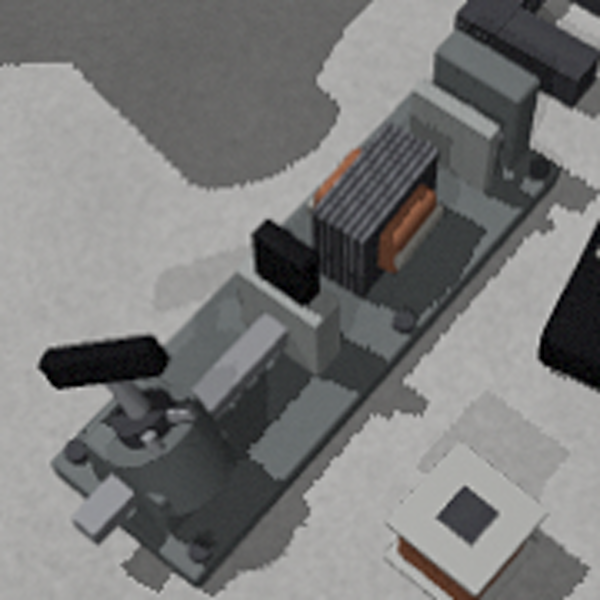

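```bash
cat >> h.py <<'E'
YAW=np.radians(-9.0); O=np.array([593.9,115.6,0.]); C=R.from_euler("z",YAW).as_matrix()
def W(l): return O+C@np.array(l,float)
def rot(x,z):
    x=np.array(x,float);x/=np.linalg.norm(x);z=np.array(z,float);z-=x*(x@z);z/=np.linalg.norm(z)
    return np.c_[x,np.cross(z,x),z]
def plan(target,Rt,rows=5,vmax=41.7,wmax=7.16):
    o=sensors.get_obs();p=np.array(o["ee_pos"]);Rm=R.from_rotvec(o["eef_rot"]).as_matrix()
    c=[Rt,Rt@np.diag([1,-1,-1])]
    c.sort(key=lambda M:np.linalg.norm(R.from_matrix(Rm.T@M).as_rotvec())); Rt=c[0]
    e=np.array(target)-p;w=np.degrees(R.from_matrix(Rm.T@Rt).as_rotvec())
    print("t",round(o["time_s"],2),"pos",p.round(1),"err",e.round(1),"tool err mm",(Rm.T@e).round(1),"rot deg",w.round(2),"F",np.round(o["ft_force"],1),"M",np.round(o["moment"],2),"gap",round(o["finger_gap"],1),"q",np.round(o["q"],2))
    for k in range(rows):
        e=np.array(target)-p; d=e*min(1,vmax/max(1e-9,np.linalg.norm(e)))
        w=R.from_matrix(Rm.T@Rt).as_rotvec(); w=w*min(1,np.radians(wmax)/max(1e-9,np.linalg.norm(w)))
        print((Rm.T@d/800).round(4).tolist(),(w/np.radians(90)).round(4).tolist())
        p=p+d;Rm=Rm@R.from_rotvec(w).as_matrix()
def fp(scene,name,s=1): pass
E
cat > tab.py <<'E'
from h import *
import sys
z=float(sys.argv[1]);y=float(sys.argv[2])
plan(W([0,y,z]),rot([0,0,-1],C[:,1]),wmax=7)
E
python3 tab.py 215 -52.3
```

```text
t 0.9 pos [130.1 534.4 195.5] err [ 455.7 -470.4   19.5] tool err mm [ -19.5 -554.  -349.3] rot deg [-4.68 -0.   -0.  ] F [ 0.2 -0.2 -0.4] M [-0.01  0.04 -0.01] gap 92.9 q [ 1.25  0.35  1.65  0.    1.14 -0.08]
[-0.0016, -0.0441, -0.0278] [-0.052, -0.0, -0.0]
[-0.0015, -0.0417, -0.0313] [-0.0, 0.0, 0.0]
[-0.0015, -0.0417, -0.0313] [-0.0, 0.0, -0.0]
[-0.0015, -0.0417, -0.0313] [-0.0, 0.0, 0.0]
[-0.0015, -0.0417, -0.0313] [-0.0, 0.0, 0.0]
```

```bash
python3 -m handwheel '[{"translation":[-0.002,-0.044,-0.028],"dr":[-0.052,0,0],"claw":-1},{"translation":[-0.002,-0.042,-0.031],"dr":[0,0,0],"claw":-1},{"translation":[-0.002,-0.042,-0.031],"dr":[0,0,0],"claw":-1},{"translation":[-0.002,-0.042,-0.031],"dr":[0,0,0],"claw":-1},{"translation":[-0.002,-0.042,-0.031],"dr":[0,0,0],"claw":-1}]' 20; python3 tab.py 215 -52.3
```

```text
time_s: 1.32
ee_pos: [274.5, 386.6, 202.9]
eef_rot: [-1.101, 1.273, 1.103]
ft_force: [0.7, 0.1, -0.9]
finger_gap: 93.1
t 1.32 pos [274.5 386.6 202.9] err [ 311.2 -322.7   12.1] tool err mm [ -12.7 -354.4 -274.6] rot deg [ 0.73  0.09 -0.03] F [ 0.7  0.1 -0.9] M [-0.04 -0.05  0.04] gap 93.1 q [ 0.85  0.2   1.83  0.    1.11 -0.57]
[-0.0015, -0.0412, -0.0319] [0.0081, 0.001, -0.0004]
[-0.0014, -0.0416, -0.0314] [-0.0, -0.0, 0.0]
[-0.0014, -0.0416, -0.0314] [-0.0, 0.0, -0.0]
[-0.0014, -0.0416, -0.0314] [-0.0, 0.0, 0.0]
[-0.0014, -0.0416, -0.0314] [-0.0, 0.0, 0.0]
```

```bash
python3 -m handwheel '[{"translation":[-0.002,-0.041,-0.032],"dr":[0.008,0,0],"claw":-1},{"translation":[-0.002,-0.041,-0.032],"dr":[0,0,0],"claw":-1},{"translation":[-0.002,-0.041,-0.032],"dr":[0,0,0],"claw":-1},{"translation":[-0.002,-0.041,-0.032],"dr":[0,0,0],"claw":-1},{"translation":[-0.002,-0.041,-0.032],"dr":[0,0,0],"claw":-1}]'; python3 tab.py 215 -52.3
```

```text
time_s: 1.73
ee_pos: [416.0, 233.5, 211.8]
eef_rot: [-1.091, 1.275, 1.093]
ft_force: [0.1, 1.2, -1.3]
finger_gap: 93.2
t 1.73 pos [416.  233.5 211.8] err [ 169.7 -169.5    3.2] tool err mm [  -3.4 -194.1 -141. ] rot deg [0.03 0.21 0.09] F [ 0.1  1.2 -1.3] M [ 0.05 -0.1   0.04] gap 93.2 q [ 0.41  0.2   1.82  0.    1.13 -1.  ]
[-0.0007, -0.0422, -0.0306] [0.0003, 0.0023, 0.001]
[-0.0007, -0.0422, -0.0306] [0.0, 0.0, 0.0]
[-0.0007, -0.0422, -0.0306] [0.0, 0.0, 0.0]
[-0.0007, -0.0422, -0.0306] [0.0, 0.0, 0.0]
[-0.0007, -0.0422, -0.0306] [0.0, 0.0, 0.0]
```

```bash
python3 -m handwheel '[{"translation":[-0.001,-0.041,-0.032],"dr":[0,0,0],"claw":-1},{"translation":[-0.001,-0.041,-0.032],"dr":[0,0,0],"claw":-1},{"translation":[0,-0.041,-0.032],"dr":[0,0,0],"claw":-1},{"translation":[0,-0.041,-0.032],"dr":[0,0,0],"claw":-1}]'; python3 tab.py 215 -52.3
```

```text
time_s: 2.07
ee_pos: [528.6, 110.5, 214.5]
eef_rot: [-1.091, 1.273, 1.092]
ft_force: [1.0, 1.1, 0.3]
finger_gap: 92.9
t 2.07 pos [528.6 110.5 214.5] err [ 57.1 -46.5   0.5] tool err mm [ -0.5 -63.7 -37. ] rot deg [-0.02  0.28  0.22] F [1.  1.1 0.3] M [ 0.08 -0.02  0.01] gap 92.9 q [ 0.12  0.31  1.66  0.    1.17 -1.3 ]
[-0.0003, -0.0451, -0.0262] [-0.0002, 0.0031, 0.0024]
[-0.0003, -0.0345, -0.0201] [-0.0, 0.0, 0.0]
[0.0, 0.0, 0.0] [-0.0, 0.0, -0.0]
[0.0, 0.0, 0.0] [-0.0, 0.0, -0.0]
[0.0, 0.0, 0.0] [-0.0, 0.0, -0.0]
```

```bash
python3 -m handwheel '[{"translation":[0,-0.044,-0.024],"dr":[0,0.003,0.002],"claw":-1},{"translation":[0,-0.03,-0.018],"dr":[0,0,0],"claw":-1},{"translation":[0,0,0],"dr":[0,0,0],"claw":-1}]'; python3 tab.py 99 -52.3
python3 - <<'E'
from h import *
for n in ("scene","top"):
    p,d=eyes.capture(n); 
    Q=[W([0,-52.3,115]),W([0,-52.3,135]),W([0,111,55])]
    im=p[:,:,::-1].copy()
    im=cv2.resize(im,(1024,768),interpolation=cv2.INTER_CUBIC)
    for q in proj(n,Q): cv2.circle(im,tuple(int(v*2) for v in q),3,(0,255,0),-1)
    im=im[200:680,200:800] if n=="scene" else im[250:600,300:800]
    cv2.imwrite(f"pics/{n}2.png",im)
E
```

```text
time_s: 2.32
ee_pos: [587.1, 59.9, 214.3]
eef_rot: [-1.09, 1.281, 1.086]
ft_force: [1.1, 0.6, -0.6]
finger_gap: 93.1
t 2.32 pos [587.1  59.9 214.3] err [  -1.4    4.1 -115.3] tool err mm [115.3   2.3   3.9] rot deg [-0.32 -0.04  0.14] F [ 1.1  0.6 -0.6] M [ 0.01 -0.07 -0.03] gap 93.1 q [ 0.02  0.4   1.52 -0.    1.21 -1.38]
[0.0521, 0.001, 0.0017] [-0.0035, -0.0005, 0.0016]
[0.0521, 0.0009, 0.0017] [-0.0, 0.0, 0.0]
[0.04, 0.0007, 0.0013] [-0.0, 0.0, 0.0]
[0.0, 0.0, 0.0] [-0.0, 0.0, 0.0]
[0.0, 0.0, 0.0] [-0.0, 0.0, 0.0]
```

View pics/scene2.png

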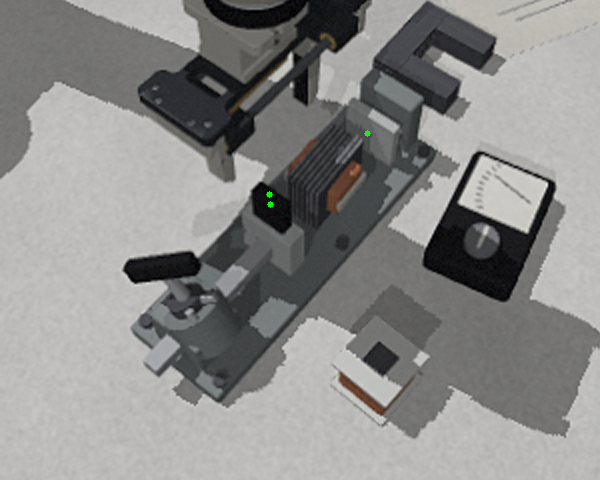

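View pics/top2.png

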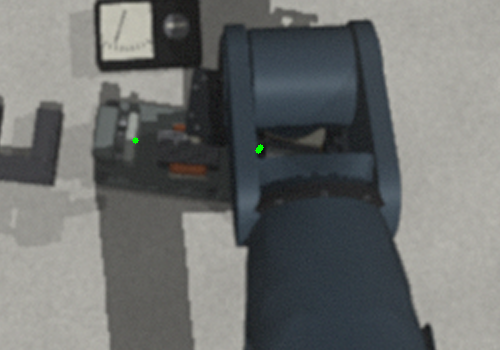

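The gripper hangs above the clamp with its fingers at (222,165) and (305,75). The marked tab points fall on the black tab at (270,200), and in the top view the arm hides the tab. I'll go down now.

```bash
python3 -m handwheel '[{"translation":[0.035,0.003,0.005],"dr":[-0.003,0,0.002],"claw":-1},{"translation":[0.04,0,0],"dr":[0,0,0],"claw":-1},{"translation":[0.04,0,0],"dr":[0,0,0],"claw":-1},{"translation":[0.02,0,0],"dr":[0,0,0],"claw":-1},{"translation":[0.0,0,0],"dr":[0,0,0],"claw":-1}]'; python3 tab.py 99 -52.3
```

```text
time_s: 2.83
ee_pos: [579.5, 72.5, 105.2]
eef_rot: [-1.096, 1.275, 1.096]
ft_force: [0.0, -0.0, -1.2]
finger_gap: 92.8
t 2.83 pos [579.5  72.5 105.2] err [ 6.2 -8.5 -6.2] tool err mm [ 6.2 -7.4 -7.5] rot deg [0.3  0.1  0.07] F [ 0.  -0.  -1.2] M [0.07 0.03 0.02] gap 92.8 q [ 0.04  0.52  1.64  0.    0.98 -1.38]
[0.0077, -0.0092, -0.0094] [0.0033, 0.0011, 0.0008]
[0.0, 0.0, 0.0] [0.0, 0.0, -0.0]
[0.0, 0.0, 0.0] [0.0, -0.0, 0.0]
[0.0, 0.0, 0.0] [0.0, -0.0, 0.0]
[0.0, 0.0, 0.0] [0.0, -0.0, 0.0]
```

```bash
python3 -m handwheel '[{"translation":[0.006,-0.009,-0.009],"dr":[0.003,0,0],"claw":-1},{"translation":[0,0,0],"dr":[0,0,0],"claw":-1},{"translation":[0.0,0,0],"dr":[0,0,0],"claw":-1}]'; python3 tab.py 99 -52.3
```

```text
time_s: 3.08
ee_pos: [585.3, 65.8, 102.3]
eef_rot: [-1.095, 1.275, 1.094]
ft_force: [-0.9, 0.1, -0.2]
finger_gap: 92.8
t 3.08 pos [585.3  65.8 102.3] err [ 0.4 -1.8 -3.3] tool err mm [ 3.3 -0.7 -1.8] rot deg [0.17 0.12 0.11] F [-0.9  0.1 -0.2] M [ 0.01 -0.01  0.01] gap 92.8 q [ 0.03  0.53  1.63  0.    0.98 -1.39]
[0.0041, -0.0008, -0.0022] [0.0019, 0.0013, 0.0013]
[0.0, 0.0, 0.0] [-0.0, 0.0, 0.0]
[0.0, 0.0, 0.0] [-0.0, -0.0, 0.0]
[0.0, 0.0, 0.0] [-0.0, -0.0, 0.0]
[0.0, 0.0, 0.0] [-0.0, -0.0, 0.0]
```

```bash
python3 -m handwheel '[{"translation":[0.003,-0.001,-0.002],"dr":[0.002,0,0],"claw":1},{"translation":[0,0,0],"dr":[0,0,0],"claw":1},{"translation":[0.0,0,0],"dr":[0,0,0],"claw":1},{"translation":[0,0,0],"dr":[0,0,0],"claw":1},{"translation":[0.0,0,0],"dr":[0,0,0],"claw":1}]' 30; python3 tab.py 99 -52.3;python3 -m handwheel '[{"translation":[0,0,0],"dr":[0,0,0],"claw":1},{"translation":[0,0,0],"dr":[0,0,0],"claw":1},{"translation":[0.0,0,0],"dr":[0,0,0],"claw":1},{"translation":[0,0,0],"dr":[0,0,0],"claw":1},{"translation":[0.0,0,0],"dr":[0,0,0],"claw":1}]'; python3 tab.py 99 -52.3
```

```text
time_s: 3.5
ee_pos: [587.8, 64.0, 103.6]
eef_rot: [-1.094, 1.272, 1.087]
ft_force: [0.4, -0.0, -0.1]
finger_gap: 64.2
t 3.5 pos [587.8  64.  103.6] err [-2.1 -0.1 -4.6] tool err mm [ 4.6  2.1 -0.4] rot deg [-0.05  0.19  0.46] F [ 0.4 -0.  -0.1] M [ 0.02 -0.02 -0.  ] gap 64.2 q [ 0.03  0.53  1.63  0.    0.98 -1.39]
[0.0057, 0.0026, -0.0005] [-0.0006, 0.0021, 0.0051]
[0.0, 0.0, 0.0] [-0.0, 0.0, 0.0]
[0.0, 0.0, 0.0] [-0.0, 0.0, 0.0]
[0.0, 0.0, 0.0] [-0.0, 0.0, 0.0]
[0.0, 0.0, 0.0] [-0.0, 0.0, 0.0]
time_s: 3.92
ee_pos: [587.9, 64.1, 104.0]
eef_rot: [-1.094, 1.271, 1.087]
ft_force: [-0.7, -0.2, 0.1]
finger_gap: 30.9
t 3.92 pos [587.9  64.1 104. ] err [-2.2 -0.1 -5. ] tool err mm [ 5.   2.2 -0.5] rot deg [-0.05  0.2   0.49] F [-0.7 -0.2  0.1] M [-0.    0.02 -0.02] gap 30.9 q [ 0.03  0.53  1.63  0.    0.98 -1.39]
[0.0062, 0.0028, -0.0006] [-0.0005, 0.0022, 0.0054]
[0.0, 0.0, 0.0] [0.0, 0.0, -0.0]
[0.0, 0.0, 0.0] [-0.0, 0.0, -0.0]
[0.0, 0.0, 0.0] [-0.0, 0.0, 0.0]
[0.0, 0.0, 0.0] [-0.0, 0.0, 0.0]
```

```bash
python3 -m handwheel '[{"translation":[0.006,0.002,0],"dr":[0,0.002,0.005],"claw":1},{"translation":[0,0,0],"dr":[0,0,0],"claw":1},{"translation":[0.0,0,0],"dr":[0,0,0],"claw":1},{"translation":[0,0,0],"dr":[0,0,0],"claw":1},{"translation":[0.0,0,0],"dr":[0,0,0],"claw":1}]'; python3 tab.py 99 -52.3
```

```text
time_s: 4.33
ee_pos: [586.3, 64.3, 98.9]
eef_rot: [-1.092, 1.28, 1.092]
ft_force: [-0.6, 0.4, 1.1]
finger_gap: 15.4
t 4.33 pos [586.3  64.3  98.9] err [-0.5 -0.3  0.1] tool err mm [-0.1  0.5 -0.4] rot deg [-0.05 -0.02 -0.02] F [-0.6  0.4  1.1] M [-0.02  0.02 -0.03] gap 15.4 q [ 0.03  0.53  1.63 -0.    0.98 -1.38]
[-0.0001, 0.0006, -0.0005] [-0.0005, -0.0002, -0.0002]
[0.0, 0.0, 0.0] [-0.0, 0.0, 0.0]
[0.0, 0.0, 0.0] [0.0, 0.0, 0.0]
[0.0, 0.0, 0.0] [0.0, 0.0, -0.0]
[0.0, 0.0, 0.0] [0.0, 0.0, 0.0]
```

```bash
python3 -m handwheel '[{"translation":[0,0,0.005],"dr":[0,0,0],"claw":1},{"translation":[0,0,0.01],"dr":[0,0,0],"claw":1},{"translation":[0.0,0,0.01],"dr":[0,0,0],"claw":1},{"translation":[0,0,0.01],"dr":[0,0,0],"claw":1}]'; python3 tab.py 99 20
```

```text
time_s: 4.67
ee_pos: [590.1, 88.3, 98.9]
eef_rot: [-1.095, 1.286, 1.09]
ft_force: [-0.7, -5.8, 2.1]
finger_gap: 15.6
t 4.67 pos [590.1  88.3  98.9] err [ 6.9 47.   0.1] tool err mm [-0.4  0.6 47.5] rot deg [-0.12 -0.36 -0.09] F [-0.7 -5.8  2.1] M [-0.92  0.24  0.01] gap 15.6 q [ 0.07  0.55  1.61 -0.01  0.99 -1.33]
[-0.0004, 0.0007, 0.0521] [-0.0013, -0.004, -0.001]
[-0.0, 0.0001, 0.0073] [0.0, -0.0, 0.0]
[0.0, 0.0, 0.0] [0.0, -0.0, 0.0]
[0.0, 0.0, 0.0] [0.0, 0.0, 0.0]
[0.0, 0.0, 0.0] [0.0, 0.0, 0.0]
```

Good, about 6 N, which is the jaw sliding. I'll continue slowly into core contact.

```bash
python3 -m handwheel '[{"translation":[0,0,0.006],"dr":[0,-0.004,0],"claw":1},{"translation":[0,0,0.006],"dr":[0,0,0],"claw":1},{"translation":[0.0,0,0.006],"dr":[0,0,0],"claw":1}]'; python3 tab.py 99 20;python3 -m handwheel '[{"translation":[0,0,0.006],"dr":[0,0,0],"claw":1},{"translation":[0,0,0.006],"dr":[0,0,0],"claw":1},{"translation":[0.0,0,0.006],"dr":[0,0,0],"claw":1}]'; python3 tab.py 99 20
```

```text
time_s: 4.92
ee_pos: [592.1, 101.1, 98.9]
eef_rot: [-1.093, 1.284, 1.092]
ft_force: [-3.4, -10.9, 2.9]
finger_gap: 15.8
t 4.92 pos [592.1 101.1  98.9] err [ 4.9 34.3  0.1] tool err mm [-0.2  0.6 34.6] rot deg [-0.07 -0.21 -0.13] F [ -3.4 -10.9   2.9] M [-1.79  0.36 -0.02] gap 15.8 q [ 0.09  0.55  1.6  -0.    0.99 -1.32]
[-0.0003, 0.0007, 0.0433] [-0.0008, -0.0024, -0.0015]
[0.0, 0.0, 0.0] [-0.0, 0.0, 0.0]
[0.0, 0.0, 0.0] [-0.0, -0.0, 0.0]
[0.0, 0.0, 0.0] [-0.0, -0.0, 0.0]
[0.0, 0.0, 0.0] [-0.0, -0.0, 0.0]
time_s: 5.17
ee_pos: [593.7, 111.4, 98.9]
eef_rot: [-1.097, 1.291, 1.091]
ft_force: [-1.8, -12.3, 1.9]
finger_gap: 16.2
t 5.17 pos [593.7 111.4  98.9] err [ 3.3 23.9  0.1] tool err mm [-0.4  0.5 24.1] rot deg [-0.05 -0.61 -0.22] F [ -1.8 -12.3   1.9] M [-1.85  0.42 -0.04] gap 16.2 q [ 0.11  0.56  1.58 -0.01  1.   -1.29]
[-0.0005, 0.0006, 0.0302] [-0.0005, -0.0067, -0.0025]
[0.0, 0.0, 0.0] [0.0, -0.0, -0.0]
[0.0, 0.0, 0.0] [0.0, 0.0, 0.0]
[0.0, 0.0, 0.0] [0.0, 0.0, 0.0]
[0.0, 0.0, 0.0] [0.0, 0.0, 0.0]
```

```bash
python3 -m handwheel '[{"translation":[0,0,0.006],"dr":[0,-0.006,-0.002],"claw":1},{"translation":[0,0,0.006],"dr":[0,0,0],"claw":1},{"translation":[0.0,0,0.005],"dr":[0,0,0],"claw":1}]'; python3 tab.py 99 20 | head -1;python3 -m handwheel '[{"translation":[0,0,0.004],"dr":[0,0,0],"claw":1},{"translation":[0,0,0.004],"dr":[0,0,0],"claw":1}]'; python3 tab.py 99 20 | head -1
python3 - <<'E'
from h import *
for n in ("scene","top"):
    p,d=eyes.capture(n); np.savez(n+"3.npz",p=p,d=d)
    if n=="scene":cv2.imwrite("pics/s3.png",cv2.resize(p[90:250,200:360,::-1],(600,600),interpolation=cv2.INTER_CUBIC))
E
```

```text
time_s: 5.42
ee_pos: [595.2, 120.2, 98.9]
eef_rot: [-1.097, 1.288, 1.09]
ft_force: [-2.9, -12.1, 4.4]
finger_gap: 15.7
t 5.42 pos [595.2 120.2  98.9] err [ 1.8 15.2  0.1] tool err mm [-0.2  0.6 15.3] rot deg [-0.03 -0.51 -0.13] F [ -2.9 -12.1   4.4] M [-1.94  0.42 -0.03] gap 15.7 q [ 0.13  0.56  1.58 -0.01  1.   -1.28]
time_s: 5.58
ee_pos: [595.6, 123.3, 98.9]
eef_rot: [-1.1, 1.293, 1.089]
ft_force: [-3.2, -13.0, 4.0]
finger_gap: 15.6
t 5.58 pos [595.6 123.3  98.9] err [ 1.4 12.1  0.1] tool err mm [-0.3  0.5 12.2] rot deg [-0.03 -0.81 -0.21] F [ -3.2 -13.    4. ] M [-1.91  0.41 -0.04] gap 15.6 q [ 0.13  0.57  1.57 -0.01  1.01 -1.27]
```

View pics/s3.png

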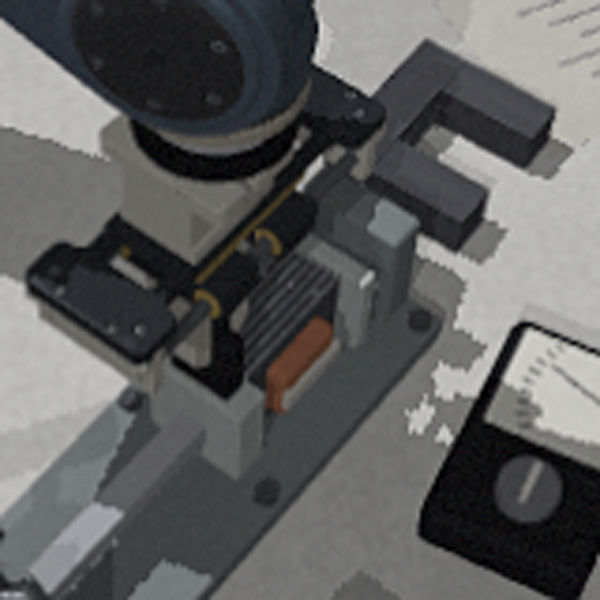

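The picture shows the jaw (225,400) against the core, and the core is still a few mm short of the sprung jaw (355,290).

```bash
for i in 1; do python3 -m handwheel '[{"translation":[0,0,0.006],"dr":[0,-0.008,-0.002],"claw":1},{"translation":[0,0,0.006],"dr":[0,0,0],"claw":1}]' >/dev/null; done; python3 tab.py 99 20 | head -1;python3 -m handwheel '[{"translation":[0,0,0.006],"dr":[0,0,0],"claw":1}]'>/dev/null; python3 tab.py 99 20 | head -1;python3 -m handwheel '[{"translation":[0,0,0.006],"dr":[0,0,0],"claw":1}]'>/dev/null; python3 tab.py 99 20 | head -1
```

```text
t 5.85 pos [596.6 129.3  98.9] err [0.4 6.1 0.1] tool err mm [-0.2  0.6  6.1] rot deg [-0.03 -0.36 -0.09] F [ -2.9 -11.9   3.8] M [-2.14  0.48 -0.  ] gap 15.4 q [ 0.14  0.57  1.57 -0.01  1.01 -1.27]
t 5.93 pos [597.  131.9  98.9] err [-0.   3.5  0.1] tool err mm [-0.2  0.6  3.4] rot deg [-0.04 -0.55 -0.14] F [ -3.  -16.2   4.9] M [-2.71  0.59 -0.03] gap 15.6 q [ 0.15  0.57  1.56 -0.01  1.01 -1.26]
t 6.02 pos [597.4 134.2  98.9] err [-0.4  1.2  0.1] tool err mm [-0.1  0.5  1.1] rot deg [-0.04 -0.78 -0.19] F [ -4.  -17.8   5.5] M [-2.83  0.6  -0.01] gap 15.9 q [ 0.15  0.57  1.56 -0.01  1.01 -1.25]
```

```bash
python3 -m handwheel '[{"translation":[0,0,0.003],"dr":[0,-0.008,-0.002],"claw":1},{"translation":[0,0,0.002],"dr":[0,-0.003,0],"claw":1}]'>/dev/null; python3 tab.py 99 20 | head -1;python3 -m handwheel '[{"translation":[0,0,0.0],"dr":[0,-0.003,0],"claw":1},{"translation":[0,0,0],"dr":[0,0,0],"claw":1}]'>/dev/null; python3 tab.py 99 20 | head -1
python3 - <<'E'
from h import *
n="scene"
p,d=eyes.capture(n); np.savez(n+"4.npz",p=p,d=d)
cv2.imwrite("pics/s4.png",cv2.resize(p[90:250,200:360,::-1],(600,600),interpolation=cv2.INTER_CUBIC))
for L in spotter.masks_of(n,"anvil_face")[:2]:
    P,_,_=cloud(n,d,L["pixels"]); k=(P-O)@C; print(L["confidence"],np.median(k,0).round(1),np.percentile(k,[5,95],axis=0).round(1).tolist()); 
    t=k[abs(k[:,2]-86)<4]; print("top",len(t),np.percentile(t[:,1],[2,50,98]) if len(t) else "")
P,_,_=cloud(n,np.load("scene1.npz")["d"],np.load("scene1.npz")["anvil_face"]);k=(P-O)@C
t=k[abs(k[:,2]-86)<4]; print("before",np.median(k,0).round(1),len(t),np.percentile(t[:,1],[2,50,98]))
E
```

```text
t 6.18 pos [597.6 135.   98.9] err [-0.6  0.3  0.1] tool err mm [-0.1  0.6  0.2] rot deg [-0.   -0.09 -0.07] F [-2.9 -9.1  2.9] M [-1.74  0.39  0.  ] gap 15.6 q [ 0.15  0.57  1.56 -0.    1.01 -1.27]
t 6.35 pos [597.5 135.   98.8] err [-0.5  0.3  0.2] tool err mm [-0.2  0.6  0.2] rot deg [-0.03  0.25 -0.08] F [-0.3 -0.4  2.2] M [-0.23  0.15  0.02] gap 15.9 q [ 0.14  0.57  1.57  0.01  1.   -1.27]
0.66 [ 25.9 117.3  77.9] [[-8.7, 113.8, 31.1], [33.5, 124.9, 87.8]]
top 90 [114.71667916 120.51706743 126.18739848]
before [  6.7 110.4  67.2] 149 [108.7274802  113.52892916 120.53380531]
```

View pics/s4.png

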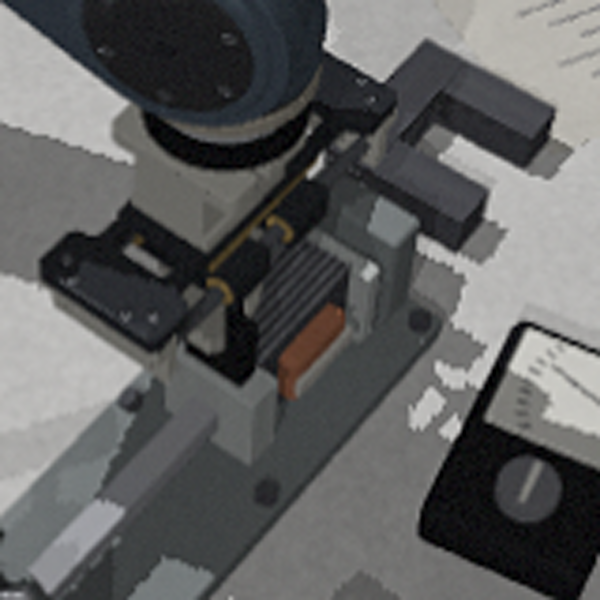

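The sprung jaw has moved back about 6 mm by depth and about 5 mm by touch, and the core sits flush at both ends. I'll release the tab and lift.

```bash
python3 -m handwheel '[{"translation":[0,0,0],"dr":[0,0,0],"claw":-0.2},{"translation":[0,0,0],"dr":[0,0,0],"claw":-0.2},{"translation":[0,0,0],"dr":[0,0,0],"claw":-0.2},{"translation":[0,0,0],"dr":[0,0,0],"claw":-0.2},{"translation":[0,0,0],"dr":[0,0,0],"claw":-0.2}]'; python3 -m handwheel '[{"translation":[-0.03,0,0],"dr":[0,0,0],"claw":-0.2},{"translation":[-0.05,0,0],"dr":[0,0,0],"claw":-0.2},{"translation":[-0.05,0,0],"dr":[0,0,0],"claw":-0.2},{"translation":[-0.05,0,0],"dr":[0,0,0],"claw":-0.2},{"translation":[-0.02,0,0],"dr":[0,0,0],"claw":-0.2}]'
python3 tab.py 99 20 | head -1
python3 - <<'E'
from h import *
n="scene"
p,d=eyes.capture(n); np.savez(n+"5.npz",p=p,d=d)
cv2.imwrite("pics/s5.png",cv2.resize(p[90:310,150:360,::-1],(570,600),interpolation=cv2.INTER_CUBIC))
for t,lo,hi in (("anvil_face",84,90),("jaw_grip",125,140),("core_center",84,95),("handle_grip",0,200)):
  for L in spotter.masks_of(n,t)[:1]:
    P,_,_=cloud(n,d,L["pixels"]); k=(P-O)@C
    t0=k[(k[:,2]>lo)&(k[:,2]<hi)]; print(t,L["confidence"],len(t0),np.percentile(t0,[2,50,98],axis=0).round(1).tolist(),cv2.minAreaRect(t0[:,:2].astype(np.float32)))
p,d=eyes.capture("top");cv2.imwrite("pics/t5.png",cv2.resize(p[130:280,170:370,::-1],(800,600),interpolation=cv2.INTER_CUBIC))
E
```

```text
time_s: 6.87
ee_pos: [597.6, 135.7, 98.5]
eef_rot: [-1.089, 1.277, 1.096]
ft_force: [1.0, 0.5, -0.2]
finger_gap: 44.2
time_s: 7.28
ee_pos: [594.9, 134.9, 259.2]
eef_rot: [-1.085, 1.287, 1.103]
ft_force: [-0.0, -0.5, -0.6]
finger_gap: 56.0
t 7.28 pos [594.9 134.9 259.2] err [   2.2    0.5 -160.2] tool err mm [160.1  -4.1   0.6] rot deg [ 0.02  0.06 -0.73] F [-0.  -0.5 -0.6] M [ 0.04  0.01 -0.04] gap 56.0 q [ 0.14  0.42  1.4   0.    1.34 -1.27]
jaw_grip 0.68 158 [[-16.8, 10.0, 126.0], [3.3, 15.1, 133.5], [21.2, 23.8, 136.4]] ((1.757589340209961, 17.188142776489258), (39.20660400390625, 14.824433326721191), 0.5434442162513733)
core_center 0.88 540 [[-18.1, 35.8, 85.7], [4.1, 78.7, 89.3], [20.5, 113.8, 92.3]] ((2.803828239440918, 71.07081604003906), (46.886451721191406, 93.66984558105469), 7.8980712890625)
handle_grip 0.66 537 [[-59.3, -190.4, 98.9], [-20.9, -171.6, 130.8], [0.9, -151.9, 154.9]] ((-54.67677688598633, -163.1143798828125), (56.251773834228516, 110.01739501953125), 71.99919128417969)
```

View pics/s5.png

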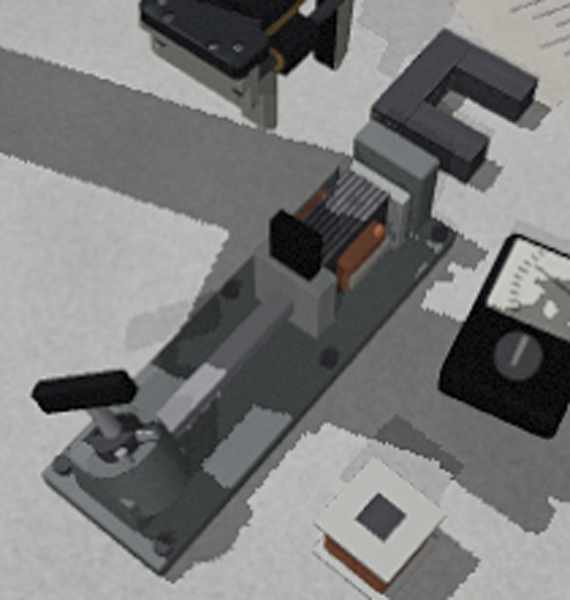

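Run:
```python
from h import *
for f in("scene1.npz","scene5.npz"):
    P,_,_=cloud("scene",np.load(f)["d"]);k=(P-O)@C
    t=k[(k[:,2]>80)&(k[:,2]<104)&(abs(k[:,0])<40)&(k[:,1]>-70)&(k[:,1]<170)]
    im=np.zeros((240,80));
    # core top: z 87.5..93
    c=t[(t[:,2]>88)&(t[:,2]<94)&(t[:,1]<(85 if '1' in f else 112))&(t[:,1]>(-10 if '1' in f else 24))&(abs(t[:,0])<23)]
    print(f,"core",len(c),cv2.minAreaRect(c[:,:2].astype(np.float32)))
    for s in(-25,25):
        a=t[(abs(t[:,0]-s)<5)&(t[:,1]>95)&(t[:,1]<135)&(t[:,2]<91)]
        print("anvil top",s,len(a),a[:,1].min().round(1) if len(a) else "",a[:,1].max().round(1) if len(a) else "")
    # anvil face fit for far side visible x>22
```

```text
scene1.npz core 587 ((-2.403451919555664, 36.46376037597656), (41.24721908569336, 85.44825744628906), 3.9995837211608887)
anvil top -25 25 108.7 134.2
anvil top 25 29 108.9 135.0
scene5.npz core 438 ((1.3295173645019531, 69.23638153076172), (40.76976776123047, 84.85504913330078), 1.18646240234375)
anvil top -25 26 113.3 134.4
anvil top 25 39 96.3 134.8
```

Run:
```python
from h import *
# bar axis fit, before images
A=[]
a=C@np.array([-np.sin(np.radians(35)),0,np.cos(np.radians(35))])
H=W([0,-170,85])+a*(127-85)/np.cos(np.radians(35)); print("H nominal",H.round(1))
ex=C@np.array([np.cos(np.radians(35)),0,np.sin(np.radians(35))]); ey=np.cross(a,ex)
for n in("scene","top"):
    f=np.load(n+"1.npz"); P,r,c=cloud(n,f["d"]); 
    col=f["p"].reshape(384,512,3)[r,c].astype(int)
    k=np.c_[(P-H)@ex,(P-H)@ey,(P-H)@a]
    m=(np.hypot(k[:,0],k[:,1])<50)&(k[:,2]>-14)&(k[:,2]<18)&(col.max(1)<60); q=k[m]
    top=q[q[:,2]>7]
    print(n,len(q),q.mean(0).round(1),"all",cv2.minAreaRect(q[:,:2].astype(np.float32)),"top",len(top),top[:,2].max().round(1),np.median(top[:,2]).round(1),cv2.minAreaRect(top[:,:2].astype(np.float32)))
    u,s,v=np.linalg.svd(top[:,:2]-top[:,:2].mean(0)); v=v[0]*np.sign(v[0][0]); print("mean",top.mean(0).round(1),"dir angle ccw about axis from +ex deg",np.degrees(np.arctan2(v[1],v[0])).round(1))
```

```text
H nominal [538.3 -47.7 127. ]
scene 431 [ 6.4 -2.1  4.7] all ((1.5337200164794922, -1.7707672119140625), (77.74649810791016, 15.137516021728516), 25.46396827697754) top 197 13.3 11.1 ((1.2723655700683594, -1.6365623474121094), (76.58454895019531, 12.890739440917969), 23.454092025756836)
mean [ 4.  -1.4 10.7] dir angle ccw about axis from +ex deg 24.8
top 194 [ 4.6  3.1 10.1] all ((0.5770492553710938, 1.5853843688964844), (79.00096893310547, 15.984960556030273), 24.10675048828125) top 173 16.8 11.1 ((0.5602378845214844, 1.6416912078857422), (79.00169372558594, 15.95377254486084), 23.988306045532227)
mean [ 1.8  2.  11.2] dir angle ccw about axis from +ex deg 24.3
```

```bash
cat > bar.py <<'E'
from h import *
import sys
s=float(sys.argv[1]);ang=np.radians(float(sys.argv[2])); w=float(sys.argv[3]) if len(sys.argv)>3 else 7
t=np.radians(35)
a=C@np.array([-np.sin(t),0,np.cos(t)]);ex=C@np.array([np.cos(t),0,np.sin(t)]);ey=np.cross(a,ex)
H=W([0,-170,85])+a*42/np.cos(t)+0.8*ex
Rt=rot(-a,-np.sin(ang)*ex+np.cos(ang)*ey)
o=sensors.get_obs();p=np.array(o["ee_pos"]);Rm=R.from_rotvec(o["eef_rot"]).as_matrix()
z=Rm[:,2]; g=np.degrees(np.arctan2(-z@ex,z@ey)); k=p-H
print("bar angle by tool",g.round(1),"tcp in bar frame",np.round([k@ex,k@ey,k@a],1),"moment about axis",round(float(np.array(o["moment"])@a),3))
plan(H+a*s,Rt,wmax=w)
E
python3 bar.py 80 24.5
```

```text
bar angle by tool 0.1 tcp in bar frame [ 91.7 188.5  87.8] moment about axis -0.028
t 7.58 pos [592.9 134.5 252. ] err [ -99.3 -175.2  -59. ] tool err mm [  60.8   69.4 -188.4] rot deg [-23.63   7.66 -35.67] F [ 0.5 -0.4 -1. ] M [ 0.01 -0.   -0.02] gap 55.7 q [ 0.14  0.42  1.41  0.    1.33 -1.27]
[0.0151, 0.0173, -0.0468] [-0.0423, 0.0137, -0.0638]
[0.0141, 0.0218, -0.0452] [-0.0423, 0.0137, -0.0638]
[0.0127, 0.0261, -0.0433] [-0.0423, 0.0137, -0.0638]
[0.0108, 0.0301, -0.0412] [-0.0423, 0.0137, -0.0638]
[0.0084, 0.0337, -0.0389] [-0.0423, 0.0137, -0.0638]
```

```bash
python3 -m handwheel '[{"translation":[0.01,0.017,-0.047],"dr":[-0.042,0.014,-0.064],"claw":-0.2},{"translation":[0.012,0.022,-0.045],"dr":[-0.042,0.014,-0.064],"claw":-0.2},{"translation":[0.011,0.026,-0.043],"dr":[-0.042,0.014,-0.064],"claw":-0.2},{"translation":[0.01,0.03,-0.041],"dr":[-0.042,0.014,-0.064],"claw":-0.2}]'; python3 bar.py 80 24.5
```

```text
time_s: 7.92
ee_pos: [517.5, -2.8, 206.6]
eef_rot: [-1.539, 0.946, 0.951]
ft_force: [2.0, -2.0, -0.5]
finger_gap: 55.9
bar angle by tool 16.5 tcp in bar frame [22.3 41.1 81. ] moment about axis -0.044
t 7.92 pos [517.5  -2.8 206.6] err [-23.9 -37.8 -13.6] tool err mm [  7.1  32.3 -33.1] rot deg [ -7.75   2.62 -12.41] F [ 2.  -2.  -0.5] M [ 0.03  0.06 -0.04] gap 55.9 q [-0.05  0.1   2.01 -0.12  0.65 -1.67]
[0.008, 0.036, -0.0369] [-0.0405, 0.0137, -0.0649]
[0.0006, 0.0047, -0.0042] [-0.0405, 0.0137, -0.0649]
[0.0, 0.0, 0.0] [-0.005, 0.0017, -0.0081]
[0.0, 0.0, 0.0] [0.0, 0.0, -0.0]
[0.0, 0.0, 0.0] [0.0, 0.0, -0.0]
```

```bash
python3 -m handwheel '[{"translation":[0.005,0.03,-0.03],"dr":[-0.041,0.014,-0.065],"claw":-0.2},{"translation":[0,0.006,-0.005],"dr":[-0.035,0.012,-0.055],"claw":-0.2},{"translation":[0,0,0],"dr":[0,0,0],"claw":-0.2}]'; python3 bar.py 80 24.5
```

```text
time_s: 8.17
ee_pos: [484.9, -38.6, 188.9]
eef_rot: [-1.727, 0.773, 0.86]
ft_force: [0.2, -0.2, -0.2]
finger_gap: 55.6
bar angle by tool 24.0 tcp in bar frame [-9.6  0.6 81.8] moment about axis -0.071
t 8.17 pos [484.9 -38.6 188.9] err [ 8.7 -2.   4.1] tool err mm [ 1.5 -8.6 -4.5] rot deg [-0.55  0.08 -1.85] F [ 0.2 -0.2 -0.2] M [ 0.09  0.31 -0.06] gap 55.6 q [-0.17  0.01  2.24 -0.01  0.31 -1.99]
[0.0019, -0.0108, -0.0056] [-0.0061, 0.0009, -0.0206]
[0.0, 0.0, 0.0] [-0.0, -0.0, 0.0]
[0.0, 0.0, 0.0] [-0.0, -0.0, 0.0]
[0.0, 0.0, 0.0] [-0.0, -0.0, 0.0]
[0.0, 0.0, 0.0] [-0.0, -0.0, 0.0]
```

```bash
python3 -m handwheel '[{"translation":[0.002,-0.01,-0.005],"dr":[-0.006,0,-0.02],"claw":-0.2},{"translation":[0,0,0],"dr":[0,0,0],"claw":-0.2}]'; python3 bar.py 40 24.5
python3 - <<'E'
from h import *
p,d=eyes.capture("scene"); cv2.imwrite("pics/s6.png",cv2.resize(p[140:320,120:300,::-1],(600,600),interpolation=cv2.INTER_CUBIC))
E
```

```text
time_s: 8.33
ee_pos: [491.3, -40.5, 190.5]
eef_rot: [-1.737, 0.746, 0.847]
ft_force: [0.7, -0.4, 0.0]
finger_gap: 55.9
bar angle by tool 24.3 tcp in bar frame [-3.3 -0.3 79.3] moment about axis -0.086
t 8.33 pos [491.3 -40.5 190.5] err [ 24.9  -3.7 -30.3] tool err mm [39.3 -3.3 -1.2] rot deg [-0.24  0.21 -0.37] F [ 0.7 -0.4  0. ] M [ 0.1   0.26 -0.06] gap 55.9 q [-0.19  0.01  2.24  0.06  0.29 -2.08]
[0.0491, -0.0042, -0.0015] [-0.0026, 0.0023, -0.0041]
[0.0, 0.0, 0.0] [0.0, -0.0, 0.0]
[0.0, 0.0, 0.0] [0.0, -0.0, 0.0]
[0.0, 0.0, 0.0] [0.0, -0.0, 0.0]
[0.0, 0.0, 0.0] [0.0, -0.0, 0.0]
```

View pics/s6.png

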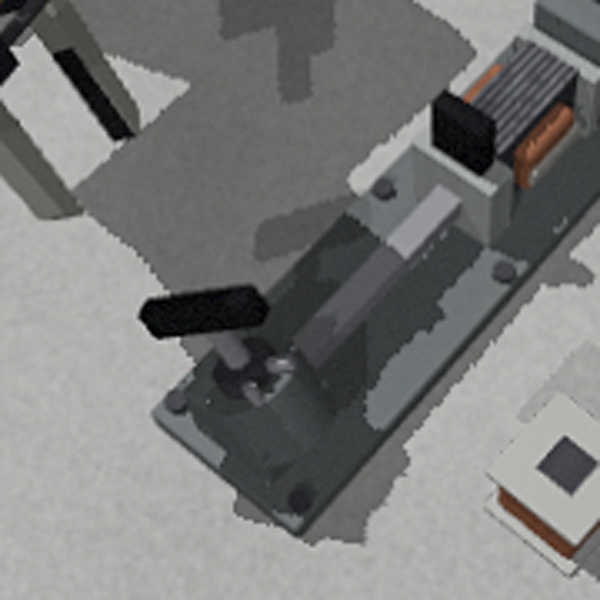

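The open fingertips at (60,215) and (125,135) straddle the bar's axis, and the bar is at (205,310). I'll descend along the axis.

```bash
python3 -m handwheel '[{"translation":[0.025,-0.004,-0.001],"dr":[0,0,-0.004],"claw":-0.2},{"translation":[0.025,0,0],"dr":[0,0,0],"claw":-0.2},{"translation":[0,0,0],"dr":[0,0,0],"claw":-0.2}]'; python3 bar.py -17 24.5
```

```text
time_s: 8.63
ee_pos: [519.2, -42.2, 159.0]
eef_rot: [-1.732, 0.743, 0.847]
ft_force: [-1.0, 0.6, -0.5]
finger_gap: 56.1
bar angle by tool 24.0 tcp in bar frame [ 1.4  2.5 37.4] moment about axis -0.014
t 8.63 pos [519.2 -42.2 159. ] err [ 29.3  -7.1 -45.4] tool err mm [54.4  2.  -2. ] rot deg [-0.47  0.4  -0.29] F [-1.   0.6 -0.5] M [0.13 0.33 0.04] gap 56.1 q [-0.18  0.13  2.21  0.09  0.19 -2.1 ]
[0.0521, 0.0019, -0.0019] [-0.0052, 0.0045, -0.0032]
[0.016, 0.0007, -0.0005] [0.0, -0.0, -0.0]
[0.0, 0.0, 0.0] [0.0, 0.0, -0.0]
[0.0, 0.0, 0.0] [0.0, 0.0, -0.0]
[0.0, 0.0, 0.0] [0.0, 0.0, -0.0]
```

Run:
```python
from cell import robot,sensors
import numpy as np
print([x for x in dir(robot) if x[0]!="_"])
from scipy.optimize import least_squares
D=np.array([[550,195.5,.351,1.652,1.139],[590,214.3,.4,1.52,1.21],[584,105.2,.52,1.64,.98],[610,259.2,.42,1.40,1.34],[474,202.9,.2,1.83,1.11],[477,211.8,.2,1.82,1.13],[540,214.5,.31,1.66,1.17],[521,159,.13,2.21,.19],[612,98.9,.57,1.56,1.01]])
o=sensors.get_obs();q=o["q"];p=o["ee_pos"];print(q.round(3))
def fk(x,q2,q3,q5):
    r0,z0,L1,L2,L3,d=x
    return r0+L1*np.sin(q2)+L2*np.sin(q2+q3+d)+L3*np.sin(q2+q3+q5), z0+L1*np.cos(q2)+L2*np.cos(q2+q3+d)+L3*np.cos(q2+q3+q5)
f=lambda x:np.r_[fk(x,*D[:,2:].T)[0]-D[:,0],fk(x,*D[:,2:].T)[1]-D[:,1],(np.array(x)-[150,475,450,440,300,0])*[.02]*5+[0]] if 0 else np.r_[fk(x,*D[:,2:].T)[0]-D[:,0],fk(x,*D[:,2:].T)[1]-D[:,1],(x[:5]-np.array([100,450,450,430,330]))*.01]
s=least_squares(f,[100,450,450,430,330,0.]);x=s.x;print(x.round(2),np.abs(s.fun).max())
t=np.radians(35)
for s_,tilt in [(-17,35),(-12,35),(-17,30),(-17,25),(-17,20),(-14,25)]:
    # grasp point fixed at H + (s+19)a ; TCP = grasp + 19*toolx
    H=np.array([np.hypot(539,47.5),127.5]); a=np.array([-np.sin(t),np.cos(t)])
    g=H+a*(s_+19); tt=np.radians(tilt); tx=np.array([np.sin(tt),-np.cos(tt)]); T=g+19*tx; pitch=np.pi-tt
    w=least_squares(lambda v:np.r_[fk(x,v[0],v[1],pitch-v[0]-v[1])]-T,[.2,2.1]).x
    print(s_,tilt,"q2,q3,q5",w.round(3),(pitch-w.sum()).round(3))
```

```text
['PlanningError', 'hold_point_z']
[-0.181  0.131  2.215  0.092  0.194 -2.101]
[8.9000e-01 2.6573e+02 4.7643e+02 4.4577e+02 2.9402e+02 9.0000e-02] 4.9170880896726885
-17 35 q2,q3,q5 [0.28  2.173] 0.078
-12 35 q2,q3,q5 [0.266 2.177] 0.088
-17 30 q2,q3,q5 [0.283 2.118] 0.217
-17 25 q2,q3,q5 [0.295 2.06 ] 0.35
-17 20 q2,q3,q5 [0.313 2.001] 0.478
-14 25 q2,q3,q5 [0.287 2.063] 0.355
```

```bash
cat > bar2.py <<'E'
from h import *
import sys
# s: grasp point offset along axis from bar centre; ang: bar angle; theta tilt in bar plane
s=float(sys.argv[1]);ang=np.radians(float(sys.argv[2])); w=float(sys.argv[3]) if len(sys.argv)>3 else 7
th=np.radians(12); t=np.radians(35)
a=C@np.array([-np.sin(t),0,np.cos(t)]);ex=C@np.array([np.cos(t),0,np.sin(t)]);ey=np.cross(a,ex)
H=W([0,-170,85])+a*42/np.cos(t)+0.8*ex
b=np.cos(ang)*ex+np.sin(ang)*ey
tx=-a*np.cos(th)-b*np.sin(th)
Rt=rot(tx,-np.sin(ang)*ex+np.cos(ang)*ey)
o=sensors.get_obs();p=np.array(o["ee_pos"]);Rm=R.from_rotvec(o["eef_rot"]).as_matrix()
z=Rm[:,2]; g=np.degrees(np.arctan2(-z@ex,z@ey)); k=p-19*Rm[:,0]-H
print("bar angle by tool",g.round(1),"grasp pt in bar frame",np.round([k@ex,k@ey,k@a],1),"moment about axis",round(float(np.array(o["moment"])@a),3), "a in tool",(Rm.T@a).round(3))
plan(H+a*s+19*tx,Rt,wmax=w)
E
python3 bar2.py 50 24.5
```

```text
bar angle by tool 24.0 grasp pt in bar frame [ 1.6  2.4 56.4] moment about axis -0.014 a in tool [-1.     0.005  0.007]
t 8.63 pos [519.2 -42.2 159. ] err [-1.3 -3.9 -7.8] tool err mm [ 6.1  6.2 -1.7] rot deg [-0.42  0.45 11.71] F [-1.   0.6 -0.5] M [0.13 0.33 0.04] gap 56.1 q [-0.18  0.13  2.21  0.09  0.19 -2.1 ]
[0.0076, 0.0078, -0.0022] [-0.0028, 0.003, 0.0777]
[0.0, 0.0, 0.0] [-0.0019, 0.002, 0.0525]
[0.0, 0.0, 0.0] [-0.0, -0.0, -0.0]
[0.0, 0.0, 0.0] [-0.0, -0.0, -0.0]
[0.0, 0.0, 0.0] [-0.0, -0.0, -0.0]
```

```bash
python3 -m handwheel '[{"translation":[0,0.004,-0.002],"dr":[-0.003,0.003,0.06],"claw":-0.2},{"translation":[0,0.004,0],"dr":[-0.001,0.002,0.06],"claw":-0.2},{"translation":[0,0,0],"dr":[0,0,0],"claw":-0.2}]'; python3 bar2.py 2 24.5
```

```text
time_s: 8.88
ee_pos: [513.7, -43.7, 155.8]
eef_rot: [-1.688, 0.912, 0.968]
ft_force: [0.6, 0.1, -0.1]
finger_gap: 55.7
bar angle by tool 24.3 grasp pt in bar frame [-1.4  1.5 56.5] moment about axis -0.037 a in tool [-0.983  0.185  0.003]
t 8.88 pos [513.7 -43.7 155.8] err [ 31.4  -6.7 -44. ] tool err mm [ 53.4 -10.3  -2.2] rot deg [-0.18  0.24  1.36] F [ 0.6  0.1 -0.1] M [ 0.09  0.21 -0.  ] gap 55.7 q [-0.12  0.16  2.11 -0.2   0.44 -1.78]
[0.0511, -0.0098, -0.0021] [-0.0021, 0.0027, 0.0152]
[0.0156, -0.0034, -0.0006] [0.0, -0.0, 0.0]
[0.0, 0.0, 0.0] [0.0, -0.0, 0.0]
[0.0, 0.0, 0.0] [0.0, -0.0, 0.0]
[0.0, 0.0, 0.0] [0.0, -0.0, 0.0]
```

```bash
python3 -m handwheel '[{"translation":[0.02,-0.005,-0.003],"dr":[0,0.002,0.012],"claw":-0.2},{"translation":[0.025,-0.005,0],"dr":[0,0,0],"claw":-0.2},{"translation":[0.015,-0.003,0],"dr":[0,0,0],"claw":-0.2},{"translation":[0,0,0],"dr":[0,0,0],"claw":-0.2}]'; python3 bar2.py 2 24.5
python3 - <<'E'
from h import *
p,d=eyes.capture("scene"); cv2.imwrite("pics/s7.png",cv2.resize(p[140:320,120:300,::-1],(600,600),interpolation=cv2.INTER_CUBIC))
E
```

```text
time_s: 9.22
ee_pos: [545.5, -47.9, 118.1]
eef_rot: [-1.687, 0.923, 0.973]
ft_force: [-0.4, -0.3, -0.0]
finger_gap: 55.5
bar angle by tool 24.3 grasp pt in bar frame [3.3 2.4 7.2] moment about axis -0.057 a in tool [-0.981  0.195  0.001]
t 9.22 pos [545.5 -47.9 118.1] err [-0.4 -2.5 -6.2] tool err mm [ 5.9  3.2 -0.9] rot deg [-0.16  0.09  0.78] F [-0.4 -0.3 -0. ] M [ 0.11  0.2  -0.02] gap 55.5 q [-0.12  0.29  2.06 -0.26  0.38 -1.71]
[0.0073, 0.004, -0.0011] [-0.0017, 0.001, 0.0087]
[0.0, 0.0, 0.0] [-0.0, -0.0, -0.0]
[0.0, 0.0, 0.0] [-0.0, 0.0, 0.0]
[0.0, 0.0, 0.0] [-0.0, 0.0, 0.0]
[0.0, 0.0, 0.0] [-0.0, 0.0, 0.0]
```

View pics/s7.png

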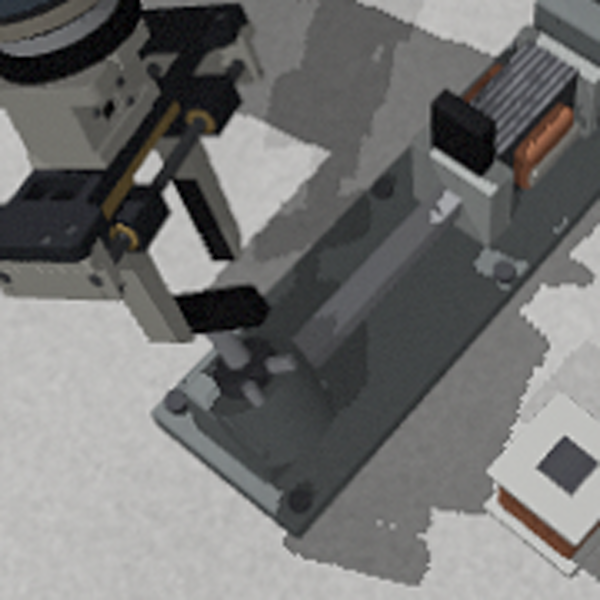

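The fingers straddle the bar, with tips at (175,335) and (222,255) and the bar at (225,308). I'll seat 5 mm deeper and close.

```bash
python3 -m handwheel '[{"translation":[0.006,0.004,-0.001],"dr":[-0.002,0.001,0.008],"claw":-0.2},{"translation":[0,0,0],"dr":[0,0,0],"claw":1},{"translation":[0,0,0],"dr":[0,0,0],"claw":1}]' 25; python3 bar2.py 2 24.5|head -2
python3 -m handwheel '[{"translation":[0,0,0],"dr":[0,0,0],"claw":1},{"translation":[0,0,0],"dr":[0,0,0],"claw":1},{"translation":[0,0,0],"dr":[0,0,0],"claw":1}]'; python3 bar2.py 2 24.5|head -2;python3 -m handwheel '[{"translation":[0,0,0],"dr":[0,0,0],"claw":1},{"translation":[0,0,0],"dr":[0,0,0],"claw":1},{"translation":[0,0,0],"dr":[0,0,0],"claw":1}]'; python3 bar2.py 2 24.5|head -2
```

```text
time_s: 9.52
ee_pos: [543.3, -49.9, 114.6]
eef_rot: [-1.687, 0.933, 0.981]
ft_force: [0.1, 0.1, -0.5]
finger_gap: 46.7
bar angle by tool 24.5 grasp pt in bar frame [0.  0.2 5.3] moment about axis -0.012 a in tool [-0.979  0.206 -0.   ]
t 9.52 pos [543.3 -49.9 114.6] err [ 1.8 -0.5 -2.8] tool err mm [ 3.3 -0.5 -0.2] rot deg [ 0.02 -0.01  0.12] F [ 0.1  0.1 -0.5] M [0.07 0.19 0.01] gap 46.7 q [-0.12  0.29  2.06 -0.27  0.38 -1.71]
time_s: 9.77
ee_pos: [543.1, -49.9, 115.9]
eef_rot: [-1.688, 0.932, 0.979]
ft_force: [-0.2, -0.8, 0.1]
finger_gap: 27.0
bar angle by tool 24.5 grasp pt in bar frame [0.6 0.2 6.6] moment about axis -0.064 a in tool [-0.979  0.204 -0.001]
t 9.77 pos [543.1 -49.9 115.9] err [ 2.  -0.6 -4.1] tool err mm [ 4.6 -0.2  0. ] rot deg [ 0.   -0.04  0.22] F [-0.2 -0.8  0.1] M [ 0.13  0.21 -0.01] gap 27.0 q [-0.12  0.29  2.06 -0.27  0.38 -1.71]
time_s: 10.02
ee_pos: [542.9, -49.3, 116.1]
eef_rot: [-1.687, 0.931, 0.979]
ft_force: [0.2, 2.9, -2.3]
finger_gap: 14.1
bar angle by tool 24.5 grasp pt in bar frame [0.4 0.8 7. ] moment about axis -0.172 a in tool [-0.979  0.204 -0.   ]
t 10.02 pos [542.9 -49.3 116.1] err [ 2.3 -1.2 -4.3] tool err mm [ 5.  -0.2 -0.5] rot deg [-0.02  0.    0.25] F [ 0.2  2.9 -2.3] M [0.67 0.15 0.24] gap 14.1 q [-0.12  0.29  2.06 -0.27  0.38 -1.71]
```

The gap of 14.1 mm says the grip sits too high, probably on the bar's bevel. I'll reopen, go deeper and close again.

```bash
python3 -m handwheel '[{"translation":[0,0,0],"dr":[0,0,0],"claw":0.3},{"translation":[0,0,0],"dr":[0,0,0],"claw":0.3},{"translation":[0.007,0,0],"dr":[0,0,0],"claw":0.3},{"translation":[0.004,0,0],"dr":[0,0,0],"claw":0.3}]'; python3 bar2.py 0 24.5|head -3
```

```text
time_s: 10.35
ee_pos: [546.9, -50.7, 108.4]
eef_rot: [-1.688, 0.93, 0.978]
ft_force: [-0.3, -0.1, 0.8]
finger_gap: 31.5
bar angle by tool 24.5 grasp pt in bar frame [-0.6  0.  -1.8] moment about axis -0.064 a in tool [-0.979  0.202 -0.001]
t 10.35 pos [546.9 -50.7 108.4] err [-0.6  0.   1.8] tool err mm [-1.9 -0.1 -0.3] rot deg [-0.   -0.03  0.33] F [-0.3 -0.1  0.8] M [ 0.1   0.22 -0.04] gap 31.5 q [-0.12  0.31  2.06 -0.28  0.37 -1.7 ]
[-0.0023, -0.0001, -0.0003] [-0.0, -0.0004, 0.0036]
```

```bash
python3 -m handwheel '[{"translation":[0,0,0],"dr":[0,0,0],"claw":1},{"translation":[0,0,0],"dr":[0,0,0],"claw":1},{"translation":[0,0,0],"dr":[0,0,0],"claw":1},{"translation":[0,0,0],"dr":[0,0,0],"claw":1},{"translation":[0,0,0],"dr":[0,0,0],"claw":1}]'; python3 bar2.py 0 24.5|head -3
python3 - <<'E'
from h import *
p,d=eyes.capture("scene"); cv2.imwrite("pics/s8.png",cv2.resize(p[140:320,120:300,::-1],(600,600),interpolation=cv2.INTER_CUBIC))
E
```

```text
time_s: 10.77
ee_pos: [546.7, -50.6, 107.0]
eef_rot: [-1.687, 0.931, 0.98]
ft_force: [0.3, 0.6, -0.8]
finger_gap: 15.5
bar angle by tool 24.5 grasp pt in bar frame [-1.6  0.1 -2.8] moment about axis -0.09 a in tool [-0.979  0.204  0.   ]
t 10.77 pos [546.7 -50.6 107. ] err [-0.4 -0.1  3.1] tool err mm [-3.  -0.7 -0.7] rot deg [-0.03  0.02  0.23] F [ 0.3  0.6 -0.8] M [0.21 0.1  0.03] gap 15.5 q [-0.12  0.31  2.06 -0.28  0.36 -1.7 ]
[-0.0037, -0.0009, -0.0009] [-0.0003, 0.0003, 0.0026]
```

View pics/s8.png

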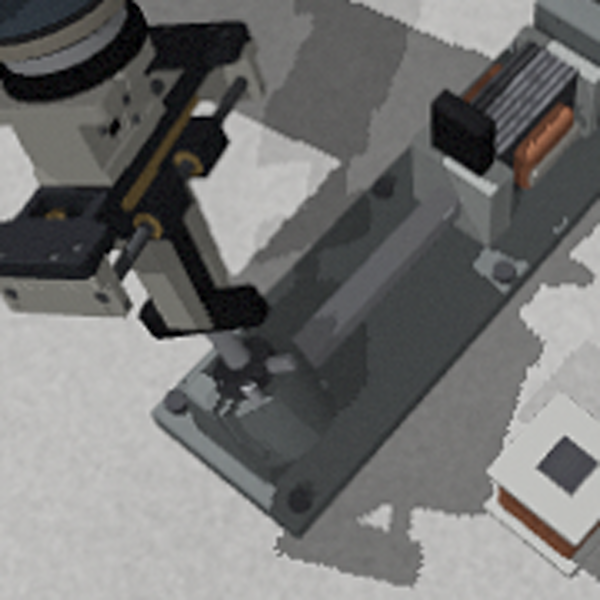

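```bash
python3 -m handwheel '[{"translation":[0,0,0.0005],"dr":[0.05,-0.01,0],"claw":1},{"translation":[0,0,0.0005],"dr":[0.05,-0.01,0],"claw":1},{"translation":[0,0,0.0005],"dr":[0.05,-0.01,0],"claw":1}]' 25; python3 bar2.py -2.5 6|head -3
```

```text
time_s: 11.07
ee_pos: [546.6, -49.6, 106.9]
eef_rot: [-1.457, 0.976, 0.868]
ft_force: [-0.1, -3.2, -2.0]
finger_gap: 15.6
bar angle by tool 10.5 grasp pt in bar frame [-1.5  0.1 -2.8] moment about axis 0.135 a in tool [-0.979  0.204 -0.002]
t 11.07 pos [546.6 -49.6 106.9] err [1. 0. 1.] tool err mm [-0.6 -1.3 -0.1] rot deg [ 4.35 -1.03  0.25] F [-0.1 -3.2 -2. ] M [-0.53  0.29 -0.24] gap 15.6 q [-0.15  0.31  2.05 -0.11  0.37 -1.64]
[-0.0007, -0.0016, -0.0001] [0.0484, -0.0114, 0.0028]
```

```bash
python3 -m handwheel '[{"translation":[0,-0.001,0.0005],"dr":[0.05,-0.01,0.001],"claw":1},{"translation":[0,0,0.0005],"dr":[0.05,-0.01,0],"claw":1},{"translation":[0,0,0.0005],"dr":[0.05,-0.01,0],"claw":1}]'; python3 bar2.py -2.5 -15|head -3; python3 -m handwheel '[{"translation":[0,0,0.0005],"dr":[0.05,-0.01,0],"claw":1},{"translation":[0,0,0.0005],"dr":[0.05,-0.01,0],"claw":1}]'; python3 bar2.py -2.5 -18|head -3
```

```text
time_s: 11.32
ee_pos: [546.6, -49.1, 106.9]
eef_rot: [-1.219, 1.012, 0.753]
ft_force: [0.6, -0.7, -2.4]
finger_gap: 15.7
bar angle by tool -3.9 grasp pt in bar frame [-1.5 -0.2 -2.7] moment about axis 0.058 a in tool [-0.978  0.207 -0.005]
t 11.32 pos [546.6 -49.1 106.9] err [1.3 0.9 1.1] tool err mm [-0.6 -1.5  1.2] rot deg [10.76 -2.59  0.1 ] F [ 0.6 -0.7 -2.4] M [-0.1   0.2  -0.02] gap 15.7 q [-0.19  0.31  2.05  0.05  0.38 -1.58]
[-0.0007, -0.0018, 0.0015] [0.0756, -0.0182, 0.0007]
time_s: 11.48
ee_pos: [546.8, -48.7, 106.9]
eef_rot: [-1.062, 1.027, 0.673]
ft_force: [0.3, 0.7, -1.3]
finger_gap: 15.8
bar angle by tool -13.6 grasp pt in bar frame [-1.5 -0.4 -2.7] moment about axis 0.133 a in tool [-0.979  0.206 -0.007]
t 11.48 pos [546.8 -48.7 106.9] err [1.2 0.6 1.1] tool err mm [-0.5 -1.2  1.2] rot deg [ 4.25 -1.33  0.15] F [ 0.3  0.7 -1.3] M [-0.06  0.27  0.09] gap 15.8 q [-0.21  0.31  2.05  0.17  0.38 -1.54]
[-0.0007, -0.0015, 0.0015] [0.0472, -0.0148, 0.0016]
```

```bash
python3 -m handwheel '[{"translation":[0,-0.001,0.001],"dr":[0.05,-0.012,0],"claw":1},{"translation":[0,0,0.0005],"dr":[0.05,-0.01,0],"claw":1}]'; python3 bar2.py -2.5 -30|head -3
python3 - <<'E'
from h import *
p,d=eyes.capture("scene"); cv2.imwrite("pics/s9.png",cv2.resize(p[210:290,150:230,::-1],(600,600),interpolation=cv2.INTER_CUBIC))
E
python3 -m handwheel '[{"translation":[0,0,0.0005],"dr":[0.05,-0.012,0],"claw":1},{"translation":[0,0,0.0005],"dr":[0.05,-0.01,0],"claw":1}]'; python3 bar2.py -2.5 -42|head -3
python3 - <<'E'
from h import *
p,d=eyes.capture("scene"); cv2.imwrite("pics/s10.png",cv2.resize(p[210:290,150:230,::-1],(600,600),interpolation=cv2.INTER_CUBIC))
E
```

```text
time_s: 11.65
ee_pos: [547.0, -48.1, 107.0]
eef_rot: [-0.903, 1.035, 0.597]
ft_force: [-1.0, -1.4, -0.5]
finger_gap: 15.6
bar angle by tool -23.2 grasp pt in bar frame [-1.5 -0.5 -2.8] moment about axis 0.227 a in tool [-0.978  0.207 -0.007]
t 11.65 pos [547.  -48.1 107. ] err [1.4 0.8 1.2] tool err mm [-0.5 -1.1  1.6] rot deg [ 6.58 -1.79  0.09] F [-1.  -1.4 -0.5] M [-0.36  0.36 -0.01] gap 15.6 q [-0.23  0.31  2.06  0.29  0.38 -1.51]
[-0.0007, -0.0014, 0.002] [0.0731, -0.0199, 0.001]
time_s: 11.87
ee_pos: [547.2, -47.8, 107.1]
eef_rot: [-0.748, 1.036, 0.519]
ft_force: [0.5, -0.2, -1.0]
finger_gap: 15.9
bar angle by tool -32.7 grasp pt in bar frame [-1.6 -0.7 -2.8] moment about axis 0.26 a in tool [-0.979  0.206 -0.006]
t 11.87 pos [547.2 -47.8 107.1] err [1.7 1.1 1.4] tool err mm [-0.5 -0.9  2.2] rot deg [ 9.02 -2.24  0.16] F [ 0.5 -0.2 -1. ] M [-0.28  0.44  0.08] gap 15.9 q [-0.25  0.31  2.07  0.41  0.37 -1.49]
[-0.0006, -0.0011, 0.0028] [0.0755, -0.0188, 0.0013]
```

View pics/s9.png

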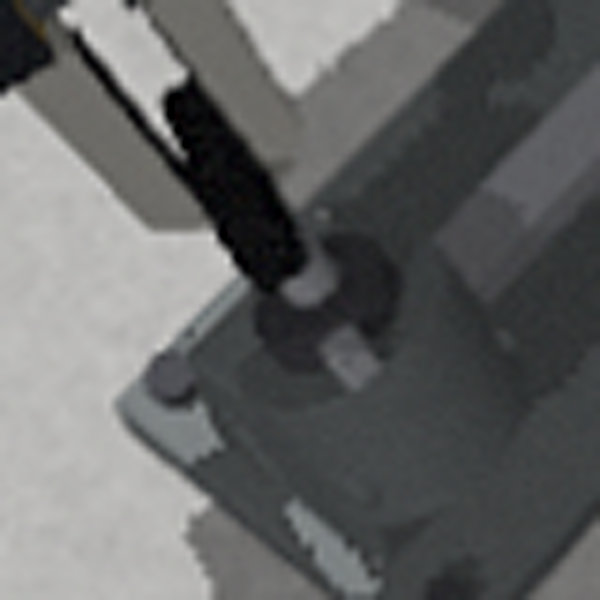

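View pics/s10.png

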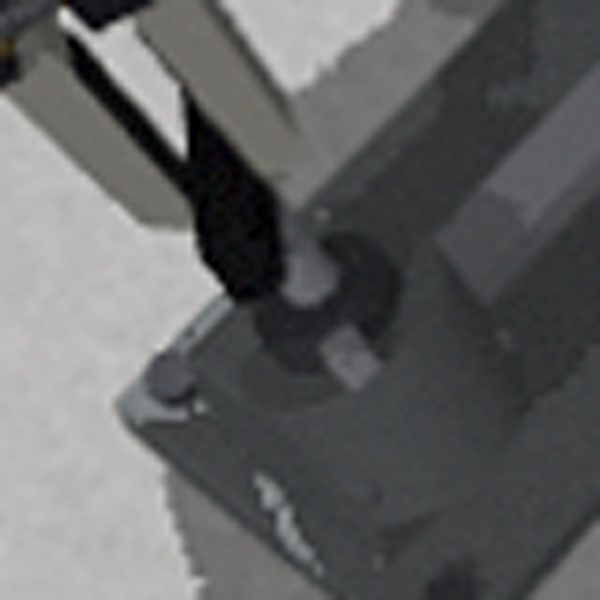

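Between the two pictures the bar turned 9.5° while the pointer stayed at (348,358), so the limiter is slipping. I'll add about 6° for margin, then let go.

```bash
python3 -m handwheel '[{"translation":[0,-0.001,0.0015],"dr":[0.055,-0.012,0],"claw":1},{"translation":[0,0,0],"dr":[0,0,0],"claw":1}]'; python3 bar2.py -2.5 -42|head -3
python3 -m handwheel '[{"translation":[0,0,0],"dr":[0,0,0],"claw":0.2},{"translation":[0,0,0],"dr":[0,0,0],"claw":0.0},{"translation":[0,0,0],"dr":[0,0,0],"claw":-0.1},{"translation":[0,0,0],"dr":[0,0,0],"claw":-0.1}]'; python3 bar2.py 80 -38.5|head -3
```

```text
time_s: 12.08
ee_pos: [547.3, -47.6, 107.1]
eef_rot: [-0.662, 1.036, 0.477]
ft_force: [-0.3, -0.1, 1.1]
finger_gap: 15.5
bar angle by tool -38.0 grasp pt in bar frame [-1.8 -0.8 -2.8] moment about axis 0.06 a in tool [-0.978  0.207 -0.007]
t 12.08 pos [547.3 -47.6 107.1] err [1.6 0.9 1.4] tool err mm [-0.5 -0.8  2.1] rot deg [ 3.88 -1.21  0.09] F [-0.3 -0.1  1.1] M [-0.12  0.23 -0.03] gap 15.5 q [-0.26  0.31  2.08  0.48  0.37 -1.47]
[-0.0006, -0.001, 0.0026] [0.0431, -0.0134, 0.001]
time_s: 12.42
ee_pos: [547.6, -47.7, 107.5]
eef_rot: [-0.671, 1.036, 0.481]
ft_force: [-0.2, 0.4, 0.0]
finger_gap: 37.7
bar angle by tool -37.4 grasp pt in bar frame [-1.3 -0.8 -2.7] moment about axis 0.012 a in tool [-0.979  0.206 -0.006]
t 12.42 pos [547.6 -47.7 107.5] err [-45.6   8.3  68.5] tool err mm [-81.   16.6   1.1] rot deg [ 0.99 -0.56  0.12] F [-0.2  0.4  0. ] M [-0.01  0.21 -0.02] gap 37.7 q [-0.26  0.31  2.08  0.48  0.37 -1.47]
[-0.0511, 0.0105, 0.0007] [0.011, -0.0063, 0.0014]
```

```bash
python3 -m handwheel '[{"translation":[-0.015,0.003,0],"dr":[0,0,0],"claw":-0.1},{"translation":[-0.03,0.006,0],"dr":[0,0,0],"claw":-0.1},{"translation":[-0.04,0.008,0],"dr":[0,0,0],"claw":-0.1},{"translation":[-0.04,0.008,0],"dr":[0,0,0],"claw":-0.1},{"translation":[0,0,0],"dr":[0,0,0],"claw":-0.1}]'; python3 bar2.py 80 -38|head -2
python3 -m handwheel '[{"translation":[-0.04,0.005,0],"dr":[0,0,0],"claw":-0.1},{"translation":[-0.04,0.005,0],"dr":[0,0,0],"claw":-0.1},{"translation":[0,0,0],"dr":[0,0,0],"claw":-0.1},{"translation":[0,0,0],"dr":[0,0,0],"claw":-0.1}]'
python3 - <<'E'
from h import *
t=np.radians(35)
a=C@np.array([-np.sin(t),0,np.cos(t)]);ex=C@np.array([np.cos(t),0,np.sin(t)]);ey=np.cross(a,ex)
H=W([0,-170,85])+a*42/np.cos(t)+0.8*ex
for n in("scene","top"):
    p,d=eyes.capture(n); np.savez(n+"9.npz",p=p,d=d)
    x=(160,310,140,330) if n=="scene" else (140,260,180,350)
    im=p[x[0]:x[1],x[2]:x[3],::-1]; cv2.imwrite(f"pics/{n}F.png",cv2.resize(im,(760,int(760*im.shape[0]/im.shape[1])),interpolation=cv2.INTER_CUBIC))
    P,r,c=cloud(n,d); col=p[r,c].astype(int); k=np.c_[(P-H)@ex,(P-H)@ey,(P-H)@a]
    m=(np.hypot(k[:,0],k[:,1])<48)&(k[:,2]>-3)&(k[:,2]<16)&(col.max(1)<60); q=k[m]
    if len(q)>20:
        u,s,v=np.linalg.svd(q[:,:2]-q[:,:2].mean(0)); v=v[0]*np.sign(v[0][0]); print(n,len(q),q.mean(0).round(1),np.degrees(np.arctan2(v[1],v[0])).round(1),cv2.minAreaRect(q[:,:2].astype(np.float32)))
    if n=="scene":
        kk=(P-O)@C; c=kk[(kk[:,2]>88)&(kk[:,2]<94)&(kk[:,1]<112)&(kk[:,1]>24)&(abs(kk[:,0])<23)]
        print("core",cv2.minAreaRect(c[:,:2].astype(np.float32)))
E
```

```text
time_s: 12.83
ee_pos: [488.6, -38.4, 193.4]
eef_rot: [-0.676, 1.039, 0.484]
ft_force: [2.6, -0.6, 1.2]
finger_gap: 51.2
bar angle by tool -37.1 grasp pt in bar frame [ -0.9  -0.8 101.9] moment about axis 0.045 a in tool [-0.978  0.208 -0.009]
t 12.83 pos [488.6 -38.4 193.4] err [ 13.4  -1.1 -17.4] tool err mm [21.4 -4.7  1.6] rot deg [ 0.8  -0.68 -0.  ] F [ 2.6 -0.6  1.2] M [-0.09  0.24 -0.04] gap 51.2 q [-0.28  0.04  2.13  0.32  0.57 -1.31]
time_s: 13.17
ee_pos: [454.9, -36.1, 250.2]
eef_rot: [-0.68, 1.039, 0.486]
ft_force: [0.1, -0.5, -0.7]
finger_gap: 51.3
scene 308 [ 8.1 -3.4  7.9] -39.9 ((1.4798851013183594, -0.7843856811523438), (15.991409301757812, 78.14109802246094), 51.87099075317383)
core ((1.189596176147461, 71.44062042236328), (80.93980407714844, 40.477500915527344), 89.03462219238281)
top 228 [1.  2.6 9.3] -38.2 ((-0.6949176788330078, 1.3582992553710938), (18.17350959777832, 79.18230438232422), 50.54674530029297)
```

View pics/sceneF.png

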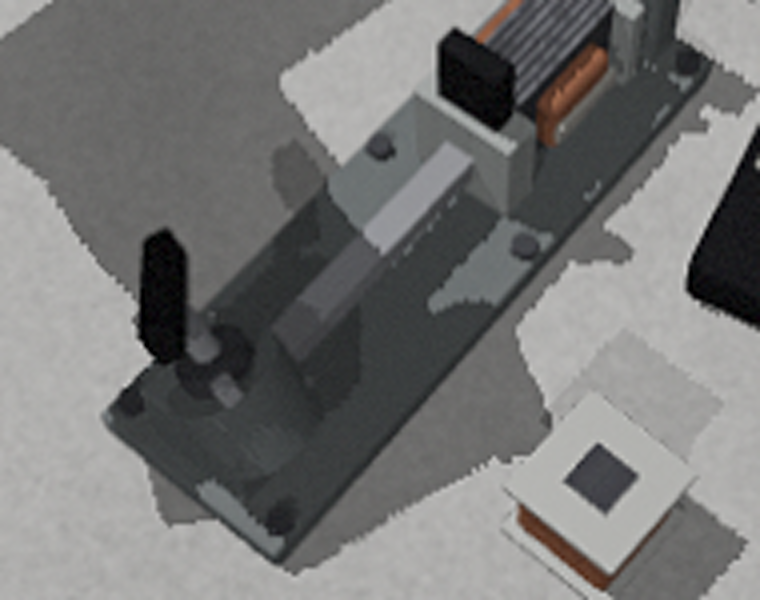

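View pics/topF.png

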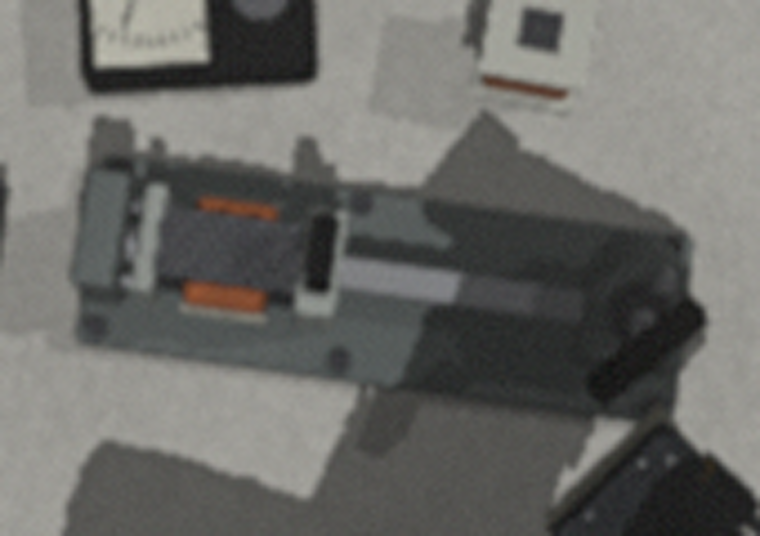

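The final views show the bar at about -39°, which is roughly 0.33 rad of slip. The core sits flush between the two jaws at top-view pixels (150,240) and (315,250), and the gripper is clear of everything.

```bash
python3 -c "
from cell import workorder,sensors
o=sensors.get_obs();print(o['time_s'],abs(o['qvel']).max());print(workorder.close_job())"
```

```text
13.2667 0.021621191877905965
the job is handed in; nothing more can be done
None
```

The core is clamped and locked, and I handed the job in at 13.3 s with the gripper clear of everything.

- **Clamping:** I pushed the moving jaw up about 71–72 mm by its tab. The sprung jaw moved back roughly 4.6 mm by depth at its top edge, about 5 mm by touch and about 6 mm by its mask, so the methods differ by about 1.5 mm. In the last depth check the core was within about 1° of square.
- **Locking:** I turned the T-handle clockwise about 62°, from 24.5° before the fore-and-aft plane to 38° past it. Two pictures taken 9.5° apart during the turn showed the pointer standing still, so the limiter was slipping. I stopped and let go about 0.3 rad after slipping began. The last pictures put the bar at -38° to -40°, which is about 0.33 rad of slip against the 0.10–0.85 wanted.
- **First grip on the bar:** It sat too high (the fingers closed to 14.1 mm on a 16 mm bar). I reopened, went deeper and closed again before turning.
- **Tool tilt:** I tilted the tool 12° off the handle axis to keep a wrist joint inside its range, and turned about the true axis.
- **Bystanders:** The robot did not go near the meter, the spare coil or the U-shaped core. I did not measure their positions again at the end.

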